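Pack the folding paint tray

TASK

Pack the folding paint tray for a day's painting: slide the palette disc down onto the three studs until it lies flat on the stud plate, stand every paint jar upright on the tray floor in the bay on the other side of the rib, and have all three hinged sides raised fully upright. Leave the brush can, the bottle and the tin alone.

Things in the scene. Friction and masses are not known exactly. Their poses are not given: they have to be found in the camera images.
- tray: folding wooden paint tray, fixed. Origin: centre of its underside on the bench; x points away from the robot, y left (yaw 0). Floor 200 (x) by 240 (y) mm, its top at z = 20 mm. Fixed upright near side at x = -108 to -100 mm, to z = 80 mm. A rib 6 mm thick, 30 mm tall along x at y = -26 mm parts the jar bay (-y) from the stud plate (+y). Raised sides' inner faces: y = +126, y = -126, x = +106 mm.
- hub: round aluminium stud plate, 108 mm across, 4 mm thick, fixed on the tray floor at tray (0, 45) mm, turned by any angle. Origin: centre of its underside (20 mm above the bench), z up. Three brass studs 9 mm across, tapered tips, 34 mm tall above the plate, on a circle of radius 42 mm at 0, 120 and 240 degrees from its x axis.
- disc: loose white wooden palette disc, 124 mm across, 12 mm thick, 0.22 kg; three 13 mm through holes on a circle of radius 42 mm at 0, 120, 240 degrees from its x axis. Origin: centre of its underside, z up. A red bar grip on top in the middle: 56 mm along x, 20 mm across (y), from 12 to 46 mm above the origin. Home on the studs its origin is 4 mm above the hub's origin.
- jar1: paint jar, blue with a paper band and a screw lid of the same colour: upright cylinder 42 mm in diameter, 56 mm tall, about 0.16 kg; origin at the centre of its underside, z up. May be absent (None) in some starts.
- jar2: paint jar, yellow with a paper band and a screw lid of the same colour: upright cylinder 42 mm in diameter, 56 mm tall, about 0.16 kg; origin at the centre of its underside, z up. May be absent (None) in some starts.
- jar3: paint jar, green with a paper band and a screw lid of the same colour: upright cylinder 42 mm in diameter, 56 mm tall, about 0.16 kg; origin at the centre of its underside, z up. May be absent (None) in some starts.
- jar4: paint jar, white with a paper band and a screw lid of the same colour: upright cylinder 42 mm in diameter, 56 mm tall, about 0.16 kg; origin at the centre of its underside, z up. May be absent (None) in some starts.
- side_left (a joint): hinged left (+y) side of the tray: plywood panel 196 mm long, 60 mm from hinge to free edge, 8 mm thick, blue free edge. 0 = level, lying out to +y of the tray; 1.571 = upright at its stop; starts at 0.35 to 0.75. The stiff hinge stays where left; about 2 N at the free edge moves it.
- side_right (a joint): hinged right (-y) side of the tray: plywood panel 196 mm long, 60 mm from hinge to free edge, 8 mm thick, blue free edge. 0 = level, lying out to -y of the tray; 1.571 = upright at its stop; starts at 0.35 to 0.75. The stiff hinge stays where left; about 2 N at the free edge moves it.
- side_far (a joint): hinged far (+x) side of the tray: plywood panel 236 mm long, 60 mm from hinge to free edge, 8 mm thick, blue free edge. 0 = level, lying out to +x of the tray, away from the robot; 1.571 = upright at its stop; starts at 0.35 to 0.75. The stiff hinge stays where left; about 2 N at the free edge moves it.
- side_left_hinge (a point): middle of the left side's hinge axis, fixed at tray (0, 126, 20) mm, axis along the tray's x; the panel's inner face lies on this axis, its 8 mm thickness below (outside) it
- side_left_edge (a point): middle of the left side's free edge, half way through its thickness, 60 mm from the hinge; moves with the panel
- side_right_hinge (a point): middle of the right side's hinge axis, fixed at tray (0, -126, 20) mm, axis along the tray's x; the panel's inner face lies on this axis, its 8 mm thickness below (outside) it
- side_right_edge (a point): middle of the right side's free edge, half way through its thickness, 60 mm from the hinge; moves with the panel
- side_far_hinge (a point): middle of the far side's hinge axis, fixed at tray (106, 0, 20) mm, axis along the tray's y; the panel's inner face lies on this axis, its 8 mm thickness below (outside) it
- side_far_edge (a point): middle of the far side's free edge, half way through its thickness, 60 mm from the hinge; moves with the panel
- bay (a point): middle of the jar bay on the tray floor, at tray (3, -77, 20) mm; the bay is 97 mm wide (tray y = -29 to -126 mm) and 206 mm long (tray x = -100 to +106 mm). Four jars fit in one row along tray x at a pitch of 49 mm, centred on the bay.
- brush_can: bystander: metal can of brushes, 84 mm in diameter, 105 mm tall (brush tips to 215 mm), origin at the centre of its underside; leave alone
- oil_bottle: bystander: amber glass bottle, 64 mm in diameter, 160 mm tall, origin at the centre of its underside; leave alone
- tin: bystander: low steel tin, 96 mm in diameter, 50 mm tall, origin at the centre of its underside; leave alone

How it is judged:
By the outcome, as a careful person would: the job done as asked, in the order asked, and still so for the second after the job is handed in, with the robot touching nothing.
Of jar1, jar2, jar3, jar4 only 2 to 4 are there at a start; the rules pass over those that are not, and their reading is None.
At some moment in a run one of disc, jar1, jar2, jar3, jar4 may be knocked a few centimetres aside while the robot is not near it.
Once in a run the grip may slacken for a moment while it holds something.
It also fails if it takes over 210 s, if anything falls off the work surface, if the arm or the gripper's body presses on something with over 40 N, if the wrist force passes 120 N, or if a joint passes its speed limit or range.

ROBOT

A 7-joint arm with a two-finger parallel gripper is mounted at the origin on the work surface. World frame = base frame: x ahead of the robot, y to its left, z up, the work surface at z = 0. Lengths are in m, angles in rad, forces in N, time in s.
With the tool pointing down it reaches from about 0.425 to 0.8 m from the base axis. Payload 8.3 kg.
Tool frame: the origin (TCP) lies midway between the tips of the shut fingers; the grasp point (between the pads) lies 19 mm behind it; z points along the fingers, y is the direction in which the jaws open and shut (so a half turn about z gives the same grasp; the last joint's range is limited). The gripper opens to 85 mm and grips with 20 to 120 N. Pads are 22 mm wide; open, the fingers measure 114 mm over their backs; the gripper's body (76 mm by 85 mm) begins 54 mm behind the grasp point. The pads swing forward as they close: fully open they stand 13 mm farther back than shut.
Start: joints at [1.165, 0.383, 0.016, 1.37, -0.006, 1.388, -0.046], TCP at [0.21, -0.589, 0.231] pointing down, gripper open.
Joint ranges: [-2.95, 2.95], [-0.25, 2.06], [-1.52, 1.56], [0.18, 2.33], [-1.44, 4.58], [0.02, 2.06], [-3.01, 3.01]. Speed limits (rad/s): [2.39, 2.39, 3.01, 3.01, 3.14, 3.14, 3.14].

INTERFACE

Orientations are given as a unit quaternion [x, y, z, w].
In Python, from plant import r gives the robot as it stands.
- The arm moves only by the shell command python3 -m pendant 'ROWS' [OPENING] [FORCE]. ROWS is JSON, a list of rows, each an object of numbers: "x", "y", "z": the shift along the tool's x, y, z in cm; "wx", "wy", "wz": the turn, a rotation vector about the tool's x, y, z in degrees. A call has 1 to 12 rows; each row shifts and turns the commanded pose from where the row before left it, along the tool's axes as they then stand; what a row does not reach is not made up. A row lasts 1/8 s, in which the tool goes at most 62.5 mm and 10.7 degrees, less where a joint would pass 70% of its speed; a pose out of reach is approached as far as the arm can. A call with a gripper value outside its range is refused whole. OPENING is the finger opening in cm, from 0 to 8.54, set as the call begins (- or left out, the last holds). The fingers move at their own pace and stop on an object; FORCE is the grip in N (left out, the last holds). Time passes only in rows, so rows that do not move let the fingers close. It gives the time, the measured TCP pose, the force and the opening at its end, in the units of the state.
- r.observe(): the state, without advancing time (a new reading comes with each control period).
- r.snapshot(name): name is "side" or "top" or "wrist"; returns a dict with "pixels" (420x560x3 uint8, red, green, blue), "fx", "fy", "cx", "cy" (pixels), "pose" (4x4, takes a point from camera to world coordinates). Camera axes: x right, y up, looking along -z (the intrinsics and any distortion apply to the point x, -y, -z); pixel columns grow to the right and rows downward; lengths in m; the calibration is good to about 2 mm. A picture is of the moment at which its call begins. There is no depth.
- r.hand_in(): hands the job in, once; it reports no verdict.
The state is a dict: "time_s": time; "joint_pos": joint angles; "dq": joint speeds; "effort": joint torques, N m; "eef_pos": TCP position; "eef_rot": TCP orientation; "force": force on the tool from outside, world axes, zero at the start; "ft_torque": the same for the moment, N m; "grip_width": finger opening in m.
Only numpy, scipy, OpenCV 4.12 (cv2) and the standard library are available. Lean on these libraries where they do the work, as an engineer would, in place of code of your own. Each camera call takes 0.05 s, during which the arm holds its last target. There are 200 camera calls.

## Working session

There is one attempt and no reset: what is moved stays moved. The work goes in short steps, Python scripts to look and compute and a shell command to move; the robot and the scene stay as the last step left them, time stands still between calls to the robot, and variables do not carry over. Pictures are saved under pics/ and viewed, about 12 in all and at most 16, crops included, and the job is handed in when it is done.

```bash
ls; mkdir -p pics
cat > h.py <<'E'
import numpy as np,cv2
from plant import r
def snap(n,f=None):
    s=r.snapshot(n)
    if f: cv2.imwrite('pics/'+f+'.png',cv2.cvtColor(s['pixels'],cv2.COLOR_RGB2BGR))
    return s
def ray(s,u,v):
    P=np.array(s['pose']); d=np.array([(u-s['cx'])/s['fx'],-(v-s['cy'])/s['fy'],-1.])
    return P[:3,3],P[:3,:3]@d
def onz(s,u,v,z):
    o,d=ray(s,u,v); return o+d*(z-o[2])/d[2]
def proj(s,p):
    P=np.array(s['pose']); c=P[:3,:3].T@(np.array(p)-P[:3,3])
    return np.array([s['cx']+s['fx']*c[0]/-c[2], s['cy']-s['fy']*c[1]/-c[2]])
E
python3 - <<'E'
from h import *
for n in('top','side','wrist'):
    s=snap(n,n+'0'); print(n,{k:(np.round(v,4).tolist() if k=='pose' else v) for k,v in s.items() if k!='pixels'})
a=[cv2.imread('pics/%s0.png'%n) for n in('top','side')]
print(r.observe())
E
```

```text
pics
top {'fx': 504.59832539340505, 'fy': 504.59832539340505, 'cx': 287.93991204999713, 'cy': 206.23517098064963, 'pose': [[0.0098, 0.9975, -0.0694, 0.4788], [-0.9998, 0.0086, -0.0171, -0.0193], [-0.0165, 0.0696, 0.9974, 1.4843], [0.0, 0.0, 0.0, 1.0]]}
side {'fx': 442.22203867081146, 'fy': 442.22203867081146, 'cx': 287.982921149845, 'cy': 207.24236202136882, 'pose': [[0.9355, 0.2345, -0.2642, 0.3336], [-0.3531, 0.6424, -0.6801, -0.683], [0.0102, 0.7296, 0.6838, 0.7283], [0.0, 0.0, 0.0, 1.0]]}
wrist {'fx': 313.4133726907913, 'fy': 313.4133726907913, 'cx': 275.36659232456606, 'cy': 208.31638561722613, 'pose': [[0.3359, 0.9033, 0.267, 0.2769], [-0.9419, 0.3228, 0.0928, -0.565], [-0.0023, -0.2827, 0.9592, 0.3736], [0.0, 0.0, 0.0, 1.0]]}
{'time_s': 0.15, 'joint_pos': array([ 1.16509185,  0.3840763 ,  0.01640158,  1.3709211 , -0.0063361 ,
        1.38816312, -0.04647356]), 'dq': array([ 0.00057098, -0.00166631,  0.00029178, -0.00248036,  0.00193149,
       -0.00039616, -0.00174445]), 'effort': array([ 1.62848854e-03, -6.28154540e+01,  8.45122375e-01, -3.72165906e+01,
        1.66194019e-02,  1.09466669e-02, -8.69488588e-06]), 'eef_pos': array([ 0.20998892, -0.58826134,  0.23048548]), 'eef_rot': array([ 9.85341210e-01,  1.70593443e-01, -1.23288601e-04, -7.49889020e-04]), 'force': array([-0.07353578, -0.67978489,  0.28949721]), 'ft_torque': array([0.02415884, 0.04758955, 0.00534561]), 'grip_width': 0.08522289544225642}
```

View pics/top0.png

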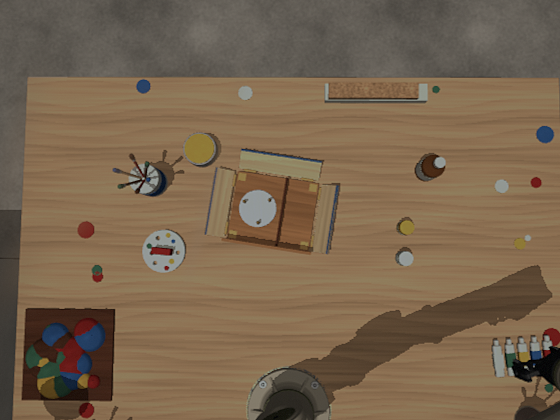

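View pics/side0.png

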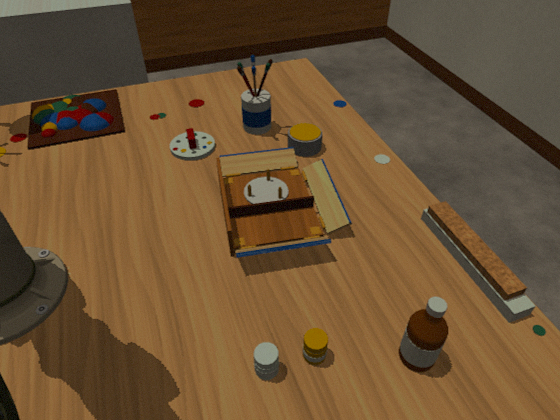

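Run:
```python
from h import *
a=cv2.imread('pics/top0.png')
c=cv2.resize(a[140:265,198:348],None,fx=5,fy=5,interpolation=cv2.INTER_CUBIC)
c=np.clip(c*1.5,0,255).astype('uint8')
cv2.imwrite('pics/c1.png',c[:600])
b=np.hstack([cv2.resize(a[225:277,138:190],None,fx=7,fy=7,interpolation=cv2.INTER_CUBIC),cv2.resize(a[212:264,382:434],None,fx=7,fy=7,interpolation=cv2.INTER_CUBIC)])
s=cv2.imread('pics/side0.png'); b2=np.hstack([cv2.resize(s[125:165,165:217],None,fx=7,fy=7,interpolation=cv2.INTER_CUBIC),cv2.resize(s[325:378,250:335],None,fx=4,fy=4,interpolation=cv2.INTER_CUBIC)[:212].copy()[:,:340]]) if 0 else cv2.resize(s[325:378,245:345],None,fx=4,fy=4,interpolation=cv2.INTER_CUBIC)
b2=cv2.copyMakeBorder(b2,0,0,0,b.shape[1]-b2.shape[1],cv2.BORDER_CONSTANT)
cv2.imwrite('pics/c2.png',np.vstack([b,b2]))
```

```text
(no output)
```

View pics/c1.png

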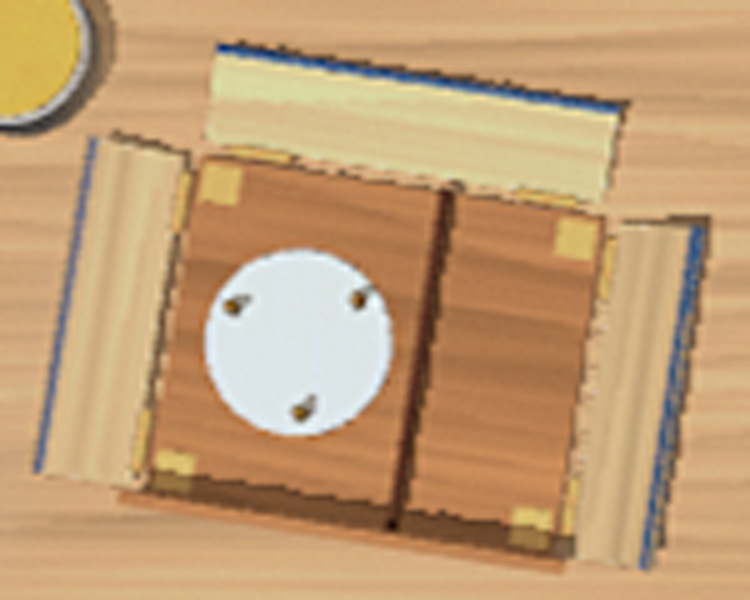

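View pics/c2.png

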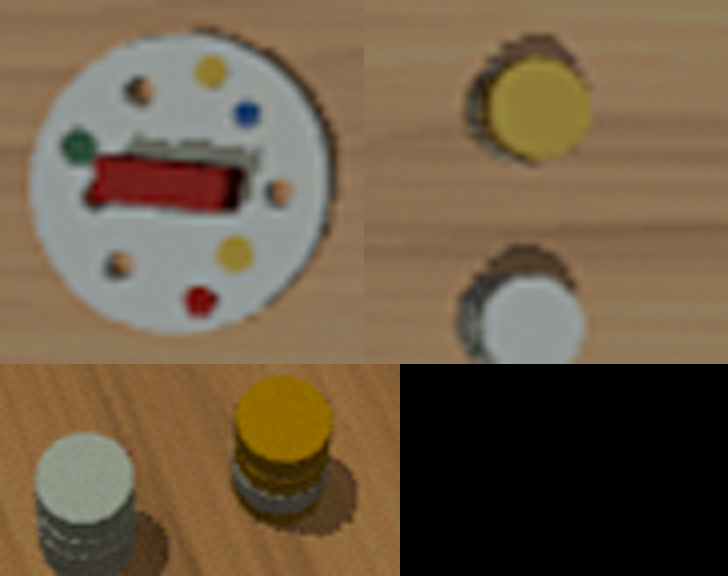

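Top view: stud plate at crop (299,342), studs at (233,305),(360,298),(302,411), rib from (447,190) to (393,525). Disc is at raw (164,251) with the grip along its x, pointing image-right. There are two jars, yellow (407,227) and white (406,258).

```bash
cat > m1.py <<'E'
from h import *
s=snap('top')
A=lambda x,y:(198+(x+.5)/5-.5,140+(y+.5)/5-.5)
B=lambda x,y:(138+(x+.5)/7-.5,225+(y+.5)/7-.5)
C=lambda x,y:(382+(x-364+.5)/7-.5,212+(y+.5)/7-.5)
mm=lambda p:np.round(p[:2]*1000,1)
ang=lambda p:np.degrees(np.arctan2(p[1],p[0]))
hub=onz(s,*A(299,342),.024); print('hub',mm(hub))
for q in[(233,305),(360,298),(302,411)]:
    p=onz(s,*A(*q),.058); d=p-hub; print(' stud',mm(p),np.hypot(*d[:2]),ang(d))
p=[onz(s,*A(*q),z) for q,z in[((447,190),.05),((393,525),.05),((210,155),.02),((603,215),.02),((152,485),.02),((575,540),.02)]]
print([mm(x) for x in p]); print('yaw',ang(p[0]-p[1]),ang(p[2]-p[3])-90,np.linalg.norm(p[0]-p[1]),np.linalg.norm(p[2]-p[3]))
disc=onz(s,*B(180,182),.012); print('disc',mm(disc))
for q in[(140,90),(280,193),(118,265)]:
    x=onz(s,*B(*q),.012)-disc; print(' hole',np.hypot(*x[:2]),ang(x))
print('jar2',mm(onz(s,*C(541,108),.056)),'jar4',mm(onz(s,*C(533,324),.056)))
t=snap('side')
print('side check jar2 lid',proj(t,[*onz(s,*C(541,108),.056)[:2],.056]),'jar4',proj(t,[*onz(s,*C(533,324),.056)[:2],.056]))
print('hub->side',proj(t,hub),'disc',proj(t,disc))
e=lambda q,z:mm(onz(s,*A(*q),z))
E
python3 m1.py
```

```text
hub [574.5  94.3]
 stud [593.  129.5] 0.03974854144459218 62.25446804432223
 stud [597.6  57.4] 0.04358605971532774 -57.99180738055541
 stud [533.1  89.4] 0.04164450479476331 -173.2491441869129
[array([660.7,   8.8]), array([469.3,  37.5]), array([684.1, 148.4]), array([650.5, -81.8]), array([490.8, 178.9]), array([461.5, -66.7])]
yaw -8.535051301242044 -8.288045655816319 0.19358129679906808 0.232589691459268
disc [448.4 368.6]
 hole 0.042082919315232295 25.053058357696013
 hole 0.04217452833585994 -95.63823807380584
 hole 0.04276019257207001 144.22821897767673
jar2 [ 522.4 -330.6] jar4 [ 435.8 -326.9]
side check jar2 lid [314.77396491 337.00897139] jar4 [265.55873628 351.48389862]
hub->side [264.81526849 189.94135209] disc [190.89163652 142.86283342]
```

```bash
cat > go.py <<'E'
# go.py X Y Z JAWYAW(deg): report shift (cm, tool axes now) and turn needed
import sys
from h import *
from scipy.spatial.transform import Rotation as R
def rep(x,y,z,jaw=None,roll=False):
    o=r.observe(); M=R.from_quat(o['eef_rot']); m=M.as_matrix()
    d=m.T@(np.array([x,y,z])-o['eef_pos'])*100
    j=np.degrees(np.arctan2(m[1,1],m[0,1]))
    w=None if jaw is None else -((jaw-j+90)%180-90)
    lv=m.T@np.cross(m[:,2],[0,0,-1])*57.3
    print('t%.1f tcp'%o['time_s'],np.round(o['eef_pos']*1000,1),'jaw %.1f'%j,'shift cm',np.round(d,2),'wz',w if w is None else round(w,1),'level',np.round(lv,1),'F',np.round(o['force'],1),'grip',round(o['grip_width']*1000,1),'q7 %.2f'%o['joint_pos'][6])
if __name__=='__main__': rep(*map(float,sys.argv[1:]))
E
R='{"x":3.73,"y":-3.33},{"x":3.73,"y":-3.33},{"x":3.73,"y":-3.33},{"x":3.73,"y":-3.33},{"x":3.73,"y":-3.33}' >/dev/null
python3 -m pendant '[{"x":3.73,"y":-3.33},{"x":3.73,"y":-3.33},{"x":3.73,"y":-3.33},{"x":3.73,"y":-3.33},{"x":3.73,"y":-3.33},{"x":3.73,"y":-3.33},{"x":3.73,"y":-3.33},{"x":3.73,"y":-3.33},{"x":3.73,"y":-3.33},{"x":3.73,"y":-3.33}]' 
python3 -m pendant '[{"x":1.74,"y":-4.89},{"x":1.74,"y":-4.89},{"x":1.74,"y":-4.89},{"x":1.74,"y":-4.89},{"x":1.74,"y":-4.89},{"x":1.74,"y":-4.89},{"x":1.74,"y":-4.89},{"x":1.74,"y":-4.89},{"x":1.74,"y":-4.89},{"x":1.74,"y":-4.89},{}]'
python3 -m pendant '[{"wz":-9.3},{"wz":-9.3},{"wz":-9.3},{"wz":-9.3},{"wz":-9.3},{"wz":-9.3},{"wz":-9.3},{}]'
python3 go.py .448 .369 .15 -5.5
```

```text
t0.2 tcp [ 210.  -588.4  230.8] jaw -70.4 shift cm [ 54.59 -82.16   8.16] wz -64.9 level [-0.1 -0.   0. ] F [0.4 0.  0.4] grip 85.1 q7 -0.05validation failed for argument at $[0]...
validation failed for argument at $[0]...
validation failed for argument at $[0]...
```

```bash
python3 -m pendant '[{"x":3.73,"y":-3.33,"z":0,"wx":0,"wy":0,"wz":0}]'; python3 -m pendant --help 2>&1 | head -20
```

```text
time_s: 0.38
eef_pos: [0.231, -0.5465, 0.2302]
eef_rot: [0.986, 0.167, -0.001, -0.0]
force: [1.0, -0.5, -0.7]
grip_width: 0.0852
invalid input: not JSON, or not a number
```

```bash
python3 -m pendant '[{"x":4.2,"y":-3.75,"z":0,"wx":0,"wy":0,"wz":0},{"x":4.2,"y":-3.75,"z":0,"wx":0,"wy":0,"wz":0},{"x":4.2,"y":-3.75,"z":0,"wx":0,"wy":0,"wz":0},{"x":4.2,"y":-3.75,"z":0,"wx":0,"wy":0,"wz":0},{"x":4.2,"y":-3.75,"z":0,"wx":0,"wy":0,"wz":0},{"x":4.2,"y":-3.75,"z":0,"wx":0,"wy":0,"wz":0},{"x":4.2,"y":-3.75,"z":0,"wx":0,"wy":0,"wz":0},{"x":4.2,"y":-3.75,"z":0,"wx":0,"wy":0,"wz":0}]' 
python3 -m pendant '[{"x":1.93,"y":-5.43,"z":0,"wx":0,"wy":0,"wz":0},{"x":1.93,"y":-5.43,"z":0,"wx":0,"wy":0,"wz":0},{"x":1.93,"y":-5.43,"z":0,"wx":0,"wy":0,"wz":0},{"x":1.93,"y":-5.43,"z":0,"wx":0,"wy":0,"wz":0},{"x":1.93,"y":-5.43,"z":0,"wx":0,"wy":0,"wz":0},{"x":1.93,"y":-5.43,"z":0,"wx":0,"wy":0,"wz":0},{"x":1.93,"y":-5.43,"z":0,"wx":0,"wy":0,"wz":0},{"x":1.93,"y":-5.43,"z":0,"wx":0,"wy":0,"wz":0},{"x":1.93,"y":-5.43,"z":0,"wx":0,"wy":0,"wz":0}]'
python3 -m pendant '[{"x":0,"y":0,"z":0,"wx":0,"wy":0,"wz":-9.3},{"x":0,"y":0,"z":0,"wx":0,"wy":0,"wz":-9.3},{"x":0,"y":0,"z":0,"wx":0,"wy":0,"wz":-9.3},{"x":0,"y":0,"z":0,"wx":0,"wy":0,"wz":-9.3},{"x":0,"y":0,"z":0,"wx":0,"wy":0,"wz":-9.3},{"x":0,"y":0,"z":0,"wx":0,"wy":0,"wz":-9.3},{"x":0,"y":0,"z":0,"wx":0,"wy":0,"wz":-9.3},{"x":0,"y":0,"z":0,"wx":0,"wy":0,"wz":0}]' 5
python3 go.py .448 .369 .15 -5.5
```

```text
time_s: 1.38
eef_pos: [0.4502, -0.1476, 0.2315]
eef_rot: [0.985, 0.17, 0.0, 0.0]
force: [0.2, -1.2, -0.1]
grip_width: 0.0853
time_s: 2.5
eef_pos: [0.4492, 0.3709, 0.2314]
eef_rot: [0.985, 0.17, 0.0, 0.0]
force: [1.1, 0.3, 1.1]
grip_width: 0.0854
time_s: 3.5
eef_pos: [0.449, 0.3692, 0.2312]
eef_rot: [0.739, 0.673, -0.0, -0.0]
force: [-0.1, -0.5, 0.1]
grip_width: 0.05
t3.5 tcp [449.  369.2 231.2] jaw -5.3 shift cm [-0.03 -0.1   8.12] wz 0.2 level [-0. -0.  0.] F [-0.1 -0.5  0.1] grip 50.0 q7 -1.12
```

```bash
python3 -m pendant '[{"x":0,"y":0,"z":5,"wx":0,"wy":0,"wz":0},{"x":0,"y":0,"z":5,"wx":0,"wy":0,"wz":0},{"x":0,"y":0,"z":4,"wx":0,"wy":0,"wz":0},{"x":0,"y":0,"z":3,"wx":0,"wy":0,"wz":0},{"x":0,"y":0,"z":2,"wx":0,"wy":0,"wz":0},{"x":0,"y":0,"z":2,"wx":0,"wy":0,"wz":0},{"x":0,"y":0,"z":0,"wx":0,"wy":0,"wz":0}]' 
python3 -m pendant '[{"x":0,"y":0,"z":0,"wx":0,"wy":0,"wz":0},{"x":0,"y":0,"z":0,"wx":0,"wy":0,"wz":0},{"x":0,"y":0,"z":0,"wx":0,"wy":0,"wz":0},{"x":0,"y":0,"z":0,"wx":0,"wy":0,"wz":0},{"x":0,"y":0,"z":0,"wx":0,"wy":0,"wz":0},{"x":0,"y":0,"z":0,"wx":0,"wy":0,"wz":0}]' 0 60
python3 -m pendant '[{"x":0,"y":0,"z":-2,"wx":0,"wy":0,"wz":0},{"x":0,"y":0,"z":-3,"wx":0,"wy":0,"wz":0},{"x":0,"y":0,"z":-4,"wx":0,"wy":0,"wz":0},{"x":0,"y":0,"z":-4,"wx":0,"wy":0,"wz":0},{"x":0,"y":0,"z":-2,"wx":0,"wy":0,"wz":0},{"x":0,"y":0,"z":0,"wx":0,"wy":0,"wz":0}]' 
python3 go.py .5745 .0943 .17 33.5; python3 -c "
from h import *
snap('wrist','w1')"
```

```text
time_s: 4.38
eef_pos: [0.4485, 0.3689, 0.0202]
eef_rot: [0.739, 0.674, -0.001, -0.0]
force: [-0.2, 0.2, -0.0]
grip_width: 0.0497
time_s: 5.12
eef_pos: [0.4497, 0.3702, 0.0228]
eef_rot: [0.739, 0.674, 0.001, 0.0]
force: [-0.3, 0.1, 5.8]
grip_width: 0.0188
time_s: 5.88
eef_pos: [0.4493, 0.3699, 0.1726]
eef_rot: [0.739, 0.674, 0.001, 0.0]
force: [0.1, -0.4, -3.2]
grip_width: 0.0186
t5.9 tcp [449.3 369.9 172.6] jaw -5.3 shift cm [-26.29  14.99   0.26] wz -38.8 level [ 0.1 -0.1  0. ] F [ 0.1 -0.4 -3.2] grip 18.6 q7 -1.15
```

View pics/w1.png

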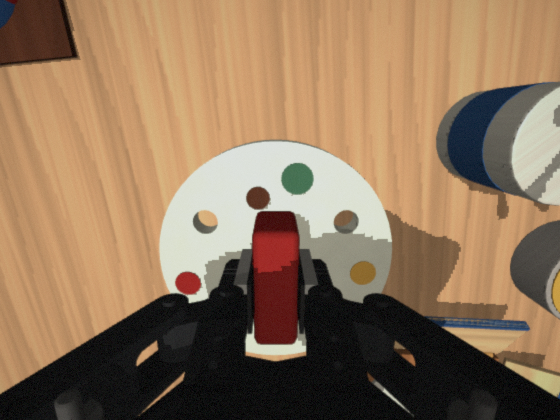

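Wrist view: disc held by its grip, the bar vertical at u≈277, two rim holes at (206,222) and (346,222), disc edges at u=160 and 392.

```bash
cat > held.py <<'E'
from h import *
from scipy.spatial.transform import Rotation as R
def held(s,o,h1,h2,dz=-.0095):
    z=o['eef_pos'][2]+dz
    a,b=onz(s,*h1,z),onz(s,*h2,z)
    m=(a+b)/2; d=(b-a)[:2]; L=np.hypot(*d)
    n=np.array([-d[1],d[0]])/L      # to the third hole side, sign fixed below
    o2=(o['eef_pos'])[:2]
    if n@(o2-m[:2])<0: n=-n
    c=m[:2]+n*21e-3
    th=np.degrees(np.arctan2(n[1],n[0]))
    M=R.from_quat(o['eef_rot']).as_matrix()
    print('sep %.1f'%(L*1e3),'centre',np.round(c*1e3,1),'offset from tcp in tool mm',np.round((M[:,:2].T@np.r_[c-o2,0])*1e3,1),'disc x angle %.1f'%th,'mod120 %.1f'%(th%120))
E
python3 - <<'E'
from held import *
s=snap('wrist'); o=r.observe()
held(s,o,(206,222),(346,222))
P=np.array(s['pose']);z=o['eef_pos'][2]-.0095
print(onz(s,160,248,z),onz(s,392,248,z))
c=cv2.cvtColor(s['pixels'],cv2.COLOR_RGB2BGR)[195:245,185:370]
g=cv2.cvtColor(c,cv2.COLOR_BGR2GRAY); hs=cv2.cvtColor(c,cv2.COLOR_BGR2HSV)
m=((hs[...,1]>60)|(g<70)).astype('uint8'); n,l,st,ce=cv2.connectedComponentsWithStats(m)
print(st,ce+[185,195])
E
```

```text
sep 72.5 centre [448.2 366.7] offset from tcp in tool mm [-2.  -0.3] disc x angle -95.3 mod120 24.7
[0.3874788  0.37880603 0.16052406] [0.51010528 0.367443   0.16052406]
[[   0    0  185   50 7046]
 [  62    0   22   14  267]
 [  12   15   21   17  252]
 [ 149   15   19   16  232]
 [  67   16   48   34 1453]] [[278.38532501 218.41697417]
 [257.53558052 200.7752809 ]
 [207.0952381  218.12301587]
 [343.20258621 217.99568966]
 [275.41225052 228.6717137 ]]
```

Run:
```python
from held import *
s=snap('wrist'); o=r.observe(); z=o['eef_pos'][2]-.0095
im=cv2.cvtColor(s['pixels'],cv2.COLOR_RGB2BGR)
hs=cv2.cvtColor(im,cv2.COLOR_BGR2HSV)
m=((hs[...,1]<45)&(hs[...,2]>120)).astype('uint8')
pts=[]
for u in range(175,380,5):
    v=np.flatnonzero(m[:245,u])
    if len(v): pts.append(onz(s,u,v[0]-.5,z)[:2])
pts=np.array(pts); A=np.c_[2*pts,np.ones(len(pts))]
x=np.linalg.lstsq(A,(pts**2).sum(1),rcond=None)[0]
from scipy.optimize import least_squares
f=least_squares(lambda c:np.hypot(*(pts-c).T)-.062,x[:2],loss='soft_l1',f_scale=.001)
print('free r',np.sqrt(x[2]+x[:2]@x[:2]),x[:2],'fixed r',f.x,np.abs(f.fun).max())
held(s,o,(206,222),(346,222)); held(s,o,(207,218),(343.3,218))
cv2.imwrite('pics/c3.png',cv2.resize(im[190:250,185:370],None,fx=4,fy=4,interpolation=cv2.INTER_NEAREST))
```

```text
free r 0.060414152590570445 [0.44768169 0.36856135] fixed r [0.44752668 0.36678166] 0.0005591852503201156
sep 72.2 centre [447.9 366.5] offset from tcp in tool mm [-2.1 -0.4] disc x angle -95.3 mod120 24.7
sep 70.0 centre [447.7 368.7] offset from tcp in tool mm [ 0.1 -0.9] disc x angle -95.3 mod120 24.7
```

View pics/c3.png

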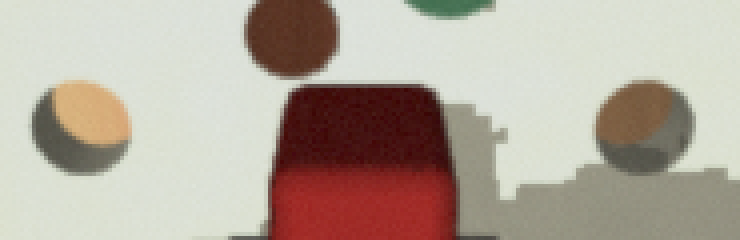

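Holes at crop (82,127) and (645,127), i.e. raw (205.4,221.6) and (346.2,221.6), agree with the circle fit: the disc sits 2 mm toward -x of the tool. I'll turn, then hover beside the hub so the wrist camera can see it.

```bash
python3 -m pendant '[{"x":0,"y":0,"z":0,"wx":0,"wy":0,"wz":-9.7},{"x":0,"y":0,"z":0,"wx":0,"wy":0,"wz":-9.7},{"x":0,"y":0,"z":0,"wx":0,"wy":0,"wz":-9.7},{"x":0,"y":0,"z":0,"wx":0,"wy":0,"wz":-9.7},{"x":0,"y":0,"z":0,"wx":0,"wy":0,"wz":0}]' 
python3 go.py .657 -.031 .172 33.5
```

```text
time_s: 6.65
eef_pos: [0.4485, 0.3689, 0.1697]
eef_rot: [0.473, 0.881, -0.001, -0.001]
force: [0.5, 0.4, -2.1]
grip_width: 0.0186
t6.7 tcp [448.5 368.9 169.7] jaw 33.5 shift cm [-44.85  -4.68  -0.25] wz -0.0 level [-0.2 -0.   0. ] F [ 0.5  0.4 -2.1] grip 18.6 q7 -0.54
```

```bash
python3 -m pendant '[{"x":-4.5,"y":-0.47,"z":0,"wx":0,"wy":0,"wz":0},{"x":-4.5,"y":-0.47,"z":0,"wx":0,"wy":0,"wz":0},{"x":-4.5,"y":-0.47,"z":0,"wx":0,"wy":0,"wz":0},{"x":-4.5,"y":-0.47,"z":0,"wx":0,"wy":0,"wz":0},{"x":-4.5,"y":-0.47,"z":0,"wx":0,"wy":0,"wz":0},{"x":-4.5,"y":-0.47,"z":0,"wx":0,"wy":0,"wz":0},{"x":-4.5,"y":-0.47,"z":0,"wx":0,"wy":0,"wz":0},{"x":-4.5,"y":-0.47,"z":0,"wx":0,"wy":0,"wz":0},{"x":-4.5,"y":-0.47,"z":0,"wx":0,"wy":0,"wz":0},{"x":-4.4,"y":-0.45,"z":0,"wx":0,"wy":0,"wz":0},{"x":0,"y":0,"z":0,"wx":0,"wy":0,"wz":0},{"x":0,"y":0,"z":0,"wx":0,"wy":0,"wz":0}]'
python3 - <<'E'
from h import *
from go import rep
s=snap('wrist','w2'); rep(.5745,.0943,.17,33.5)
E
```

```text
time_s: 8.15
eef_pos: [0.6575, -0.0301, 0.1704]
eef_rot: [0.474, 0.88, 0.0, -0.001]
force: [-1.0, -0.0, -3.1]
grip_width: 0.0188
t8.2 tcp [657.5 -29.2 170.8] jaw 33.5 shift cm [14.88 -0.1   0.1 ] wz 0.0 level [-0.  -0.1  0. ] F [ 0.5  0.6 -2. ] grip 18.5 q7 0.21
```

View pics/w2.png

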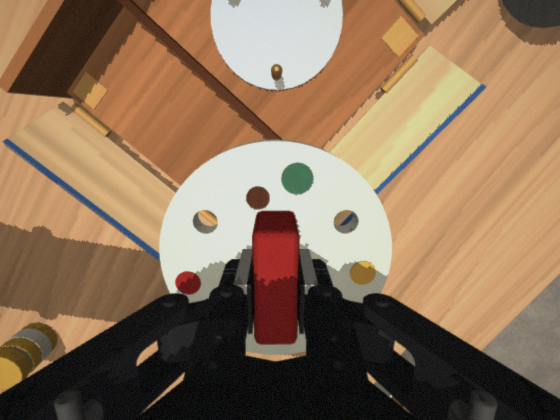

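Wrist view: disc still held, same hole pixels; the plate is cut at the image top, nearest stud at (277,71). I'll back off 4 cm to see all three studs.

```bash
python3 -m pendant '[{"x":-4,"y":0,"z":0,"wx":0,"wy":0,"wz":0},{"x":0,"y":0,"z":0,"wx":0,"wy":0,"wz":0},{"x":0,"y":0,"z":0,"wx":0,"wy":0,"wz":0}]'
python3 - <<'E'
from h import *
from go import rep
s=snap('wrist','w3'); rep(.5745,.0943,.17,33.5)
im=cv2.imread('pics/w3.png'); cv2.imwrite('pics/c4.png',cv2.resize(im[0:140,180:370],None,fx=4,fy=4,interpolation=cv2.INTER_CUBIC))
E
```

```text
time_s: 8.57
eef_pos: [0.6798, -0.0625, 0.1712]
eef_rot: [0.473, 0.881, 0.0, -0.0]
force: [0.1, 0.8, -3.0]
grip_width: 0.0184
t8.6 tcp [679.7 -62.  171.4] jaw 33.6 shift cm [18.84 -0.1   0.16] wz 0.1 level [ 0. -0.  0.] F [-0.3  0.4 -3.5] grip 18.9 q7 0.27
```

View pics/c4.png

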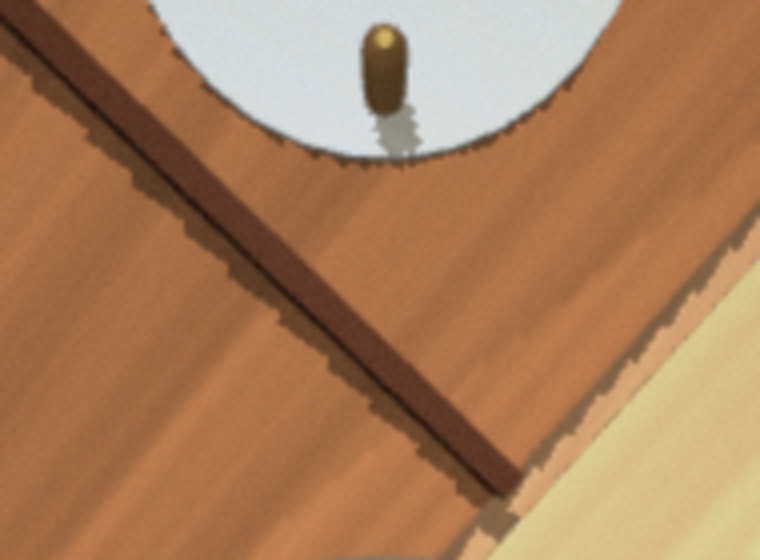

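Wrong way: the plate moved up out of view. Going forward 6 cm instead.

```bash
python3 -m pendant '[{"x":3,"y":0,"z":0,"wx":0,"wy":0,"wz":0},{"x":3,"y":0,"z":0,"wx":0,"wy":0,"wz":0},{"x":0,"y":0,"z":0,"wx":0,"wy":0,"wz":0},{"x":0,"y":0,"z":0,"wx":0,"wy":0,"wz":0}]'
python3 - <<'E'
from h import *
from go import rep
s=snap('wrist','w4'); rep(.5745,.0943,.17,33.5)
im=cv2.imread('pics/w4.png'); cv2.imwrite('pics/c5.png',cv2.resize(im[0:140,180:370],None,fx=4,fy=4,interpolation=cv2.INTER_CUBIC))
E
```

```text
time_s: 9.12
eef_pos: [0.6469, -0.0136, 0.1716]
eef_rot: [0.473, 0.881, -0.0, 0.0]
force: [-0.4, -0.2, -2.9]
grip_width: 0.0184
t9.2 tcp [647.1 -14.3 171.5] jaw 33.5 shift cm [13.06 -0.06  0.14] wz 0.0 level [-0.  0.  0.] F [-1.1 -0.6 -2.1] grip 18.9 q7 0.18
```

View pics/c5.png

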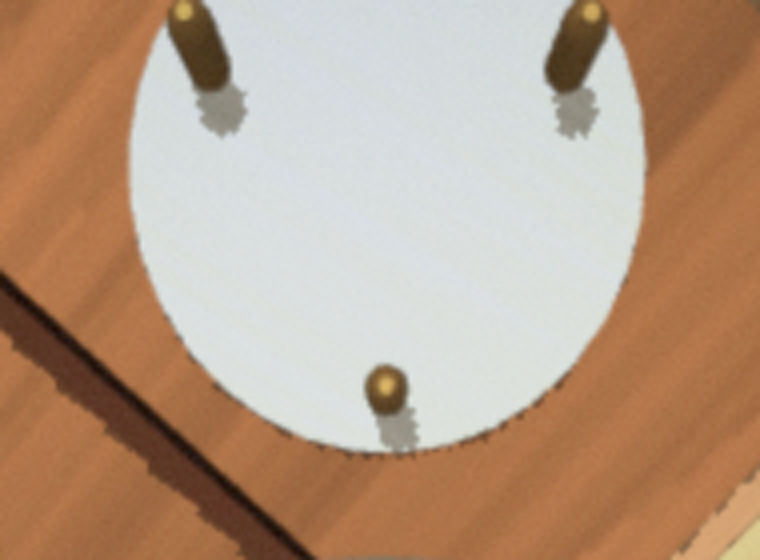

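Stud tips at crop (184,12), (592,12), (386,385).

Run:
```python
from held import *
from go import rep
s=snap('wrist'); o=r.observe()
T=[onz(s,180+(x+.5)/4-.5,(y+.5)/4-.5,.058) for x,y in[(184,12),(592,12),(386,385)]]
T=np.array(T)[:,:2]; c=T.mean(0)
print(c,[np.round((np.hypot(*(t-c))*1e3,np.degrees(np.arctan2(*(t-c)[::-1]))%120),1) for t in T])
held(s,o,(205.4,221.6),(346.2,221.6))
# plate outline check via mask
im=cv2.cvtColor(s['pixels'],cv2.COLOR_RGB2HSV); m=((im[...,1]<45)&(im[...,2]>120)).astype('uint8')
pts=[]
for v in range(5,95,3):
    k=np.flatnonzero(m[v,205:350])
    for u in(205+k[0]-.5,205+k[-1]+.5): pts.append(onz(s,u,v,.024)[:2])
pts=np.array(pts)
from scipy.optimize import least_squares
f=least_squares(lambda q:np.hypot(*(pts-q).T)-.054,c,loss='soft_l1',f_scale=.001); print('plate',f.x,np.median(np.abs(f.fun)))
m=R.from_quat(o['eef_rot']).as_matrix()
```

```text
[0.57589551 0.09279609] [array([42. , 63.6]), array([42.2, 63.3]), array([41.9, 63.2])]
sep 72.5 centre [647.1 -15.8] offset from tcp in tool mm [-1.  -0.8] disc x angle -56.5 mod120 63.5
plate [0.57555175 0.09349455] 0.00024010595801453663
```

```bash
python3 -m pendant '[{"x":4,"y":0,"z":0,"wx":0,"wy":0,"wz":0},{"x":4,"y":0,"z":0,"wx":0,"wy":0,"wz":0},{"x":3,"y":0.06,"z":0,"wx":0,"wy":0,"wz":0},{"x":2,"y":0,"z":0,"wx":0,"wy":0,"wz":0},{"x":0,"y":0,"z":3,"wx":0,"wy":0,"wz":0},{"x":0,"y":0,"z":3,"wx":0,"wy":0,"wz":0},{"x":0,"y":0,"z":2.5,"wx":0,"wy":0,"wz":0},{"x":0,"y":0,"z":0,"wx":0,"wy":0,"wz":0},{"x":0,"y":0,"z":0,"wx":0,"wy":0,"wz":0}]' 
python3 go.py .5768 .0943 .046 33.5
python3 -m pendant '[{"x":0,"y":0,"z":0.5,"wx":0,"wy":0,"wz":0},{"x":0,"y":0,"z":0.5,"wx":0,"wy":0,"wz":0},{"x":0,"y":0,"z":0.3,"wx":0,"wy":0,"wz":0},{"x":0,"y":0,"z":0,"wx":0,"wy":0,"wz":0}]'
python3 go.py .5768 .0943 .046 33.5
```

```text
time_s: 10.35
eef_pos: [0.5765, 0.0947, 0.0874]
eef_rot: [0.473, 0.881, 0.001, 0.0]
force: [-0.7, 0.0, -2.5]
grip_width: 0.0186
t10.3 tcp [576.5  94.7  87.4] jaw 33.5 shift cm [-0.05  0.    4.14] wz 0.0 level [0.1 0.  0. ] F [-0.7  0.  -2.5] grip 18.6 q7 -0.06
time_s: 10.85
eef_pos: [0.5755, 0.0947, 0.0731]
eef_rot: [0.473, 0.881, -0.0, -0.0]
force: [-0.1, 0.1, -2.0]
grip_width: 0.0191
t10.8 tcp [575.5  94.7  73.1] jaw 33.5 shift cm [-0.1   0.09  2.71] wz 0.0 level [-0. -0.  0.] F [-0.1  0.1 -2. ] grip 19.1 q7 -0.07
```

```bash
python3 -m pendant '[{"x":0,"y":0,"z":0.5,"wx":0,"wy":0,"wz":0},{"x":0,"y":0,"z":0.5,"wx":0,"wy":0,"wz":0},{"x":0,"y":0,"z":0,"wx":0,"wy":0,"wz":0}]'
python3 -m pendant '[{"x":0,"y":0,"z":0.5,"wx":0,"wy":0,"wz":0},{"x":0,"y":0,"z":0.5,"wx":0,"wy":0,"wz":0},{"x":0,"y":0,"z":0.3,"wx":0,"wy":0,"wz":0},{"x":0,"y":0,"z":0.2,"wx":0,"wy":0,"wz":0},{"x":0,"y":0,"z":0,"wx":0,"wy":0,"wz":0}]'
python3 go.py .5768 .0943 .046 33.5
```

```text
time_s: 11.22
eef_pos: [0.5753, 0.0946, 0.0627]
eef_rot: [0.473, 0.881, -0.0, -0.0]
force: [-0.6, 1.1, -2.5]
grip_width: 0.0187
time_s: 11.85
eef_pos: [0.5756, 0.0947, 0.0482]
eef_rot: [0.473, 0.881, -0.0, -0.0]
force: [-0.2, -1.1, -2.2]
grip_width: 0.0188
t11.8 tcp [575.6  94.7  48.2] jaw 33.5 shift cm [-0.1   0.08  0.22] wz 0.0 level [-0. -0.  0.] F [-0.2 -1.1 -2.2] grip 18.8 q7 -0.09
```

Sliding down freely. Finish, release, and rise.

```bash
python3 -m pendant '[{"x":0,"y":0,"z":0.2,"wx":0,"wy":0,"wz":0},{"x":0,"y":0,"z":0.2,"wx":0,"wy":0,"wz":0},{"x":0,"y":0,"z":0,"wx":0,"wy":0,"wz":0}]'
python3 -m pendant '[{"x":0,"y":0,"z":0,"wx":0,"wy":0,"wz":0},{"x":0,"y":0,"z":0,"wx":0,"wy":0,"wz":0},{"x":0,"y":0,"z":0,"wx":0,"wy":0,"wz":0},{"x":0,"y":0,"z":0,"wx":0,"wy":0,"wz":0}]' 4
python3 -m pendant '[{"x":0,"y":0,"z":-3,"wx":0,"wy":0,"wz":0},{"x":0,"y":0,"z":-4,"wx":0,"wy":0,"wz":0},{"x":0,"y":0,"z":-5,"wx":0,"wy":0,"wz":0},{"x":0,"y":0,"z":-5,"wx":0,"wy":0,"wz":0},{"x":0,"y":0,"z":0,"wx":0,"wy":0,"wz":0}]'
python3 go.py .5768 .0943 .23 33.5
python3 - <<'E'
from h import *
s=snap('wrist','w5');t=snap('side','s1')
a=cv2.imread('pics/w5.png'); b=cv2.imread('pics/s1.png')
cv2.imwrite('pics/c6.png',np.hstack([a[:,100:460],cv2.resize(b[130:270,200:360],(480,420),interpolation=cv2.INTER_CUBIC)[:, :430]]))
E
```

```text
time_s: 12.22
eef_pos: [0.576, 0.0948, 0.0468]
eef_rot: [0.473, 0.881, -0.0, 0.001]
force: [-9.6, -3.9, 19.8]
grip_width: 0.0191
time_s: 12.72
eef_pos: [0.5756, 0.0948, 0.0442]
eef_rot: [0.473, 0.881, 0.0, -0.0]
force: [0.1, -0.4, 0.1]
grip_width: 0.04
time_s: 13.35
eef_pos: [0.5774, 0.0961, 0.2186]
eef_rot: [0.473, 0.881, 0.002, 0.003]
force: [-0.8, 0.2, -0.9]
grip_width: 0.0401
t13.3 tcp [577.4  96.1 218.6] jaw 33.6 shift cm [-0.12 -0.14 -1.14] wz 0.1 level [0.4 0.1 0. ] F [-0.8  0.2 -0.9] grip 40.1 q7 0.01
```

View pics/c6.png

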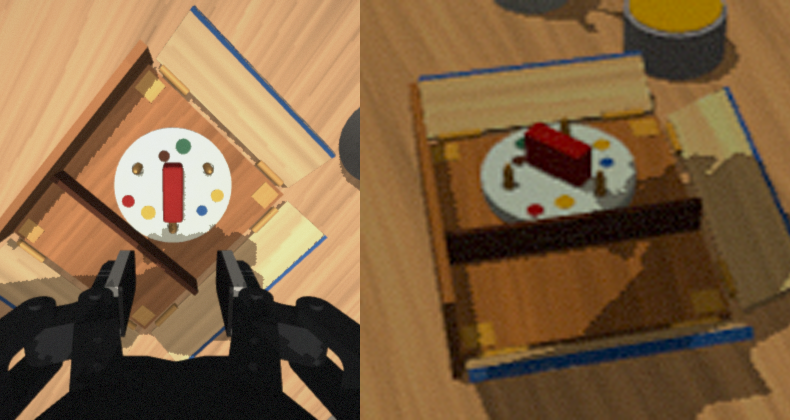

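Disc is home flat with all three studs through it. Next the jars: turn the jaws along tray x and re-measure the jars.

```bash
python3 -m pendant '[{"x":0,"y":0,"z":0,"wx":0,"wy":0,"wz":10.5},{"x":0,"y":0,"z":0,"wx":0,"wy":0,"wz":10.5},{"x":0,"y":0,"z":0,"wx":0,"wy":0,"wz":10.5},{"x":0,"y":0,"z":0,"wx":0,"wy":0,"wz":10.5},{"x":0,"y":0,"z":0,"wx":0,"wy":0,"wz":0}]' 6
cat > jars.py <<'E'
from h import *
def jars(z=.056):
    s=snap('top'); h=cv2.cvtColor(s['pixels'],cv2.COLOR_RGB2HSV); out={}
    for n,m in(('jar2',(h[...,0]>20)&(h[...,0]<32)&(h[...,1]>120)&(h[...,2]>110)),('jar4',(h[...,1]<40)&(h[...,2]>140))):
        m=m.astype('uint8'); k,l,st,ce=cv2.connectedComponentsWithStats(m)
        for i in range(1,k):
            if st[i,4]>80 and st[i,4]<400 and max(st[i,2:4])<20: print(n,st[i,4],st[i,2:4],np.round(ce[i],1),np.round(onz(s,*ce[i],z)*1000,1)[:2])
if __name__=='__main__': jars()
E
python3 jars.py; python3 go.py .522 -.3306 .14 -8.4
```

```text
time_s: 14.08
eef_pos: [0.575, 0.0943, 0.2129]
eef_rot: [0.757, 0.653, -0.001, -0.0]
force: [-1.0, -0.0, -0.4]
grip_width: 0.06
jar2 162 [14 15] [406.5 226.9] [ 522.6 -329.6]
jar2 100 [12 11] [519.4 243.1] [ 480.1 -644.5]
jar2 126 [11 14] [524.  358.7] [ 162.2 -650.1]
jar4 138 [10 16] [422.8  91.7] [ 911.  -378.6]
jar4 152 [15 14] [244.9  92.5] [906.3 132.8]
jar4 86 [11 11] [439.9 161.9] [ 708.2 -425.3]
jar4 141 [14 13] [501.2 185.9] [ 641.  -597.1]
jar4 83 [13 10] [145.5 188.3] [626.2 412.9]
jar4 161 [15 14] [405.9 258.4] [ 434.2 -327.4]
t14.1 tcp [575.2  94.4 213.2] jaw -8.2 shift cm [-42.82   0.83   7.35] wz 0.2 level [-0.1  0.   0. ] F [ 0.3  0.1 -0.2] grip 59.8 q7 -0.65
```

```bash
python3 -m pendant '[{"x":-5.35,"y":0.1,"z":0,"wx":0,"wy":0,"wz":0},{"x":-5.35,"y":0.1,"z":0,"wx":0,"wy":0,"wz":0},{"x":-5.35,"y":0.1,"z":0,"wx":0,"wy":0,"wz":0},{"x":-5.35,"y":0.1,"z":0,"wx":0,"wy":0,"wz":0},{"x":-5.35,"y":0.1,"z":0,"wx":0,"wy":0,"wz":0},{"x":-5.35,"y":0.1,"z":0,"wx":0,"wy":0,"wz":0},{"x":-5.35,"y":0.1,"z":0,"wx":0,"wy":0,"wz":0},{"x":-5.35,"y":0.1,"z":0,"wx":0,"wy":0,"wz":0},{"x":0,"y":0,"z":4,"wx":0,"wy":0,"wz":0},{"x":0,"y":0,"z":3.3,"wx":0,"wy":0,"wz":0},{"x":0,"y":0,"z":0,"wx":0,"wy":0,"wz":0},{"x":0,"y":0,"z":0,"wx":0,"wy":0,"wz":0}]' 
python3 jars.py | grep -E '(52|43).. ?-3'; python3 go.py .5225 -.330 .016 -8.4
```

```text
time_s: 15.62
eef_pos: [0.5212, -0.3297, 0.1424]
eef_rot: [0.757, 0.654, 0.0, 0.0]
force: [0.1, 0.1, 0.4]
grip_width: 0.0602
t15.7 tcp [ 521.6 -329.8  143. ] jaw -8.4 shift cm [ 0.    0.07 12.7 ] wz 0.0 level [0.1 0.  0. ] F [ 0.4  0.6 -0.4] grip 60.1 q7 0.06
```

Aligned within 1 mm. Descend and grasp.

```bash
python3 -m pendant '[{"x":0,"y":0.07,"z":3,"wx":0,"wy":0,"wz":0},{"x":0,"y":0,"z":3,"wx":0,"wy":0,"wz":0},{"x":0,"y":0,"z":3,"wx":0,"wy":0,"wz":0},{"x":0,"y":0,"z":2,"wx":0,"wy":0,"wz":0},{"x":0,"y":0,"z":1.6,"wx":0,"wy":0,"wz":0},{"x":0,"y":0,"z":0,"wx":0,"wy":0,"wz":0}]' 
python3 -m pendant '[{"x":0,"y":0,"z":0,"wx":0,"wy":0,"wz":0},{"x":0,"y":0,"z":0,"wx":0,"wy":0,"wz":0},{"x":0,"y":0,"z":0,"wx":0,"wy":0,"wz":0},{"x":0,"y":0,"z":0,"wx":0,"wy":0,"wz":0},{"x":0,"y":0,"z":0,"wx":0,"wy":0,"wz":0}]' 0 60
python3 -m pendant '[{"x":0,"y":0,"z":-3,"wx":0,"wy":0,"wz":0},{"x":0,"y":0,"z":-4,"wx":0,"wy":0,"wz":0},{"x":0,"y":0,"z":-4,"wx":0,"wy":0,"wz":0},{"x":0,"y":0,"z":-3,"wx":0,"wy":0,"wz":0},{"x":0,"y":0,"z":0,"wx":0,"wy":0,"wz":0}]'
python3 - <<'E'
from h import *
from go import rep
t=np.radians(-8.4);Rm=np.array([[np.cos(t),-np.sin(t)],[np.sin(t),np.cos(t)]])
T=np.array([.5757,.0932])-Rm@[0,.045]; print('tray',T)
for p in[(.045,-.077),(-.035,-.077)]:
    q=T+Rm@p; print(p,q); rep(*q,.155,-8.4)
E
cat h.py >/dev/null; python3 jars.py | head -1
```

```text
time_s: 16.42
eef_pos: [0.5211, -0.3297, 0.0148]
eef_rot: [0.757, 0.653, -0.0, -0.001]
force: [-0.6, 1.1, -0.1]
grip_width: 0.0598
time_s: 17.05
eef_pos: [0.5223, -0.3302, 0.0167]
eef_rot: [0.757, 0.653, 0.0, 0.001]
force: [-0.2, 0.4, 6.5]
grip_width: 0.0406
time_s: 17.68
eef_pos: [0.5227, -0.3303, 0.1581]
eef_rot: [0.757, 0.653, 0.001, 0.002]
force: [0.5, -0.1, -1.4]
grip_width: 0.0411
tray [0.56912626 0.04868275]
(0.045, -0.077) [ 0.60239513 -0.03406496]
t17.7 tcp [ 522.7 -330.3  158.1] jaw -8.5 shift cm [30.48  3.53  0.26] wz -0.1 level [0.2 0.1 0. ] F [ 0.5 -0.1 -1.4] grip 41.1 q7 0.07
(-0.035, -0.077) [ 0.52325334 -0.02237832]
t17.7 tcp [ 522.7 -330.3  158.1] jaw -8.5 shift cm [30.47 -4.47  0.23] wz -0.1 level [0.2 0.1 0. ] F [ 0.5 -0.1 -1.4] grip 41.1 q7 0.07
jar2 99 [12 11] [519.5 243.2] [ 480.1 -644.7]
```

```bash
python3 -m pendant '[{"x":5,"y":0.6,"z":0,"wx":0,"wy":0,"wz":0},{"x":5,"y":0.6,"z":0,"wx":0,"wy":0,"wz":0},{"x":5,"y":0.6,"z":0,"wx":0,"wy":0,"wz":0},{"x":5,"y":0.6,"z":0,"wx":0,"wy":0,"wz":0},{"x":5,"y":0.6,"z":0,"wx":0,"wy":0,"wz":0},{"x":5.5,"y":0.5,"z":0,"wx":0,"wy":0,"wz":0},{"x":0,"y":0,"z":0,"wx":0,"wy":0,"wz":0},{"x":0,"y":0,"z":3,"wx":0,"wy":0,"wz":0},{"x":0,"y":0,"z":3,"wx":0,"wy":0,"wz":0},{"x":0,"y":0,"z":0,"wx":0,"wy":0,"wz":0}]' 
python3 go.py .6024 -.0341 .0375 -8.4
```

```text
time_s: 18.98
eef_pos: [0.5982, -0.0346, 0.0918]
eef_rot: [0.758, 0.653, -0.003, -0.002]
force: [-0.1, -0.4, -1.6]
grip_width: 0.0407
t19.0 tcp [598.2 -34.6  91.8] jaw -8.5 shift cm [0.12 0.44 5.42] wz -0.1 level [-0.4  0.   0. ] F [-0.1 -0.4 -1.6] grip 40.7 q7 -0.49
```

```bash
python3 -m pendant '[{"x":0.1,"y":0.4,"z":2,"wx":0,"wy":0,"wz":0},{"x":0,"y":0,"z":1.6,"wx":0,"wy":0,"wz":0},{"x":0,"y":0,"z":1,"wx":0,"wy":0,"wz":0},{"x":0,"y":0,"z":0.6,"wx":0,"wy":0,"wz":0},{"x":0,"y":0,"z":0,"wx":0,"wy":0,"wz":0}]' 
python3 -m pendant '[{"x":0,"y":0,"z":0.2,"wx":0,"wy":0,"wz":0},{"x":0,"y":0,"z":0,"wx":0,"wy":0,"wz":0}]' 
python3 go.py .6024 -.0341 .0375 -8.4
```

```text
time_s: 19.6
eef_pos: [0.6048, -0.0329, 0.0431]
eef_rot: [0.757, 0.653, -0.0, -0.0]
force: [-0.6, 0.4, -2.0]
grip_width: 0.0408
time_s: 19.85
eef_pos: [0.6051, -0.033, 0.0416]
eef_rot: [0.757, 0.653, 0.0, 0.0]
force: [0.7, 0.5, -0.4]
grip_width: 0.0407
t19.9 tcp [605.1 -33.   41.6] jaw -8.5 shift cm [-0.15 -0.25  0.41] wz -0.1 level [ 0. -0.  0.] F [ 0.7  0.5 -0.4] grip 40.7 q7 -0.53
```

```bash
python3 -m pendant '[{"x":0,"y":0,"z":0.2,"wx":0,"wy":0,"wz":0},{"x":0,"y":0,"z":0.2,"wx":0,"wy":0,"wz":0},{"x":0,"y":0,"z":0.1,"wx":0,"wy":0,"wz":0},{"x":0,"y":0,"z":0,"wx":0,"wy":0,"wz":0}]'
python3 -m pendant '[{"x":0,"y":0,"z":0,"wx":0,"wy":0,"wz":0},{"x":0,"y":0,"z":0,"wx":0,"wy":0,"wz":0},{"x":0,"y":0,"z":0,"wx":0,"wy":0,"wz":0},{"x":0,"y":0,"z":0,"wx":0,"wy":0,"wz":0}]' 5.6
python3 -m pendant '[{"x":0,"y":0,"z":-3,"wx":0,"wy":0,"wz":0},{"x":0,"y":0,"z":-4,"wx":0,"wy":0,"wz":0},{"x":0,"y":0,"z":-4,"wx":0,"wy":0,"wz":0},{"x":0,"y":0,"z":0,"wx":0,"wy":0,"wz":0}]' 6
python3 go.py .435 -.327 .15 -8.4; python3 jars.py
```

```text
time_s: 20.35
eef_pos: [0.6049, -0.033, 0.0367]
eef_rot: [0.757, 0.653, -0.0, 0.0]
force: [-2.6, -0.3, 3.8]
grip_width: 0.0408
time_s: 20.85
eef_pos: [0.6049, -0.0329, 0.0363]
eef_rot: [0.757, 0.653, 0.0, -0.0]
force: [-0.9, 0.2, -0.4]
grip_width: 0.056
time_s: 21.35
eef_pos: [0.6069, -0.0324, 0.15]
eef_rot: [0.757, 0.653, 0.002, 0.002]
force: [0.4, -0.2, 0.1]
grip_width: 0.0599
t21.4 tcp [606.9 -32.4 150. ] jaw -8.5 shift cm [-31.67 -12.68  -0.1 ] wz -0.1 level [ 0.4 -0.   0. ] F [ 0.4 -0.2  0.1] grip 59.9 q7 -0.46
jar2 98 [12 11] [519.4 243.1] [ 480.2 -644.5]
jar2 126 [11 14] [524.  358.7] [ 162.2 -650.1]
jar4 138 [10 16] [422.8  91.7] [ 911.  -378.6]
jar4 152 [15 14] [244.9  92.5] [906.3 132.8]
jar4 86 [11 11] [439.9 161.9] [ 708.2 -425.3]
jar4 139 [14 13] [501.3 185.9] [ 641.1 -597.3]
jar4 81 [13 10] [145.4 188.3] [626.1 413.1]
jar4 159 [15 14] [405.9 258.5] [ 434.1 -327.4]
```

```bash
python3 -m pendant '[{"x":-4.5,"y":-1.8,"z":0,"wx":0,"wy":0,"wz":0},{"x":-4.5,"y":-1.8,"z":0,"wx":0,"wy":0,"wz":0},{"x":-4.5,"y":-1.8,"z":0,"wx":0,"wy":0,"wz":0},{"x":-4.5,"y":-1.8,"z":0,"wx":0,"wy":0,"wz":0},{"x":-4.5,"y":-1.8,"z":0,"wx":0,"wy":0,"wz":0},{"x":-4.5,"y":-1.8,"z":0,"wx":0,"wy":0,"wz":0},{"x":-4.6,"y":-1.8,"z":0,"wx":0,"wy":0,"wz":0},{"x":0,"y":0,"z":0,"wx":0,"wy":0,"wz":0},{"x":0,"y":0,"z":0,"wx":0,"wy":0,"wz":0}]' 
python3 jars.py | tail -1; python3 go.py .4345 -.3272 .016 -8.4
```

```text
time_s: 22.52
eef_pos: [0.4335, -0.3263, 0.1454]
eef_rot: [0.757, 0.653, 0.0, -0.001]
force: [1.2, -0.1, 0.5]
grip_width: 0.0598
jar4 82 [13 10] [145.4 188.2] [626.2 413.1]
t22.6 tcp [ 434.1 -325.7  145.7] jaw -8.4 shift cm [-0.16  0.07 12.97] wz 0.0 level [-0.  -0.1  0. ] F [-0.5  0.5 -0.2] grip 60.2 q7 0.17
```

```bash
python3 -m pendant '[{"x":-0.1,"y":0.05,"z":3,"wx":0,"wy":0,"wz":0},{"x":0,"y":0,"z":3,"wx":0,"wy":0,"wz":0},{"x":0,"y":0,"z":3,"wx":0,"wy":0,"wz":0},{"x":0,"y":0,"z":2,"wx":0,"wy":0,"wz":0},{"x":0,"y":0,"z":1.9,"wx":0,"wy":0,"wz":0},{"x":0,"y":0,"z":0,"wx":0,"wy":0,"wz":0}]' 
python3 -m pendant '[{"x":0,"y":0,"z":0,"wx":0,"wy":0,"wz":0},{"x":0,"y":0,"z":0,"wx":0,"wy":0,"wz":0},{"x":0,"y":0,"z":0,"wx":0,"wy":0,"wz":0},{"x":0,"y":0,"z":0,"wx":0,"wy":0,"wz":0},{"x":0,"y":0,"z":0,"wx":0,"wy":0,"wz":0}]' 0 60
python3 -m pendant '[{"x":0,"y":0,"z":-3,"wx":0,"wy":0,"wz":0},{"x":0,"y":0,"z":-4,"wx":0,"wy":0,"wz":0},{"x":0,"y":0,"z":-4,"wx":0,"wy":0,"wz":0},{"x":0,"y":0,"z":-3,"wx":0,"wy":0,"wz":0},{"x":0,"y":0,"z":0,"wx":0,"wy":0,"wz":0}]'
python3 go.py .5233 -.0224 .158 -8.4
```

```text
time_s: 23.32
eef_pos: [0.4337, -0.3272, 0.0162]
eef_rot: [0.757, 0.653, -0.0, -0.001]
force: [-0.2, -0.6, 0.6]
grip_width: 0.06
time_s: 23.95
eef_pos: [0.4349, -0.3285, 0.0184]
eef_rot: [0.757, 0.653, 0.0, 0.001]
force: [-0.3, 0.6, 5.5]
grip_width: 0.0406
time_s: 24.58
eef_pos: [0.4353, -0.3288, 0.1596]
eef_rot: [0.757, 0.653, 0.0, 0.002]
force: [0.2, -0.2, -1.8]
grip_width: 0.0407
t24.6 tcp [ 435.3 -328.8  159.6] jaw -8.5 shift cm [31.6   4.2   0.09] wz -0.1 level [0.2 0.2 0. ] F [ 0.2 -0.2 -1.8] grip 40.7 q7 0.18
```

```bash
python3 -m pendant '[{"x":4.5,"y":0.6,"z":0,"wx":0,"wy":0,"wz":0},{"x":4.5,"y":0.6,"z":0,"wx":0,"wy":0,"wz":0},{"x":4.5,"y":0.6,"z":0,"wx":0,"wy":0,"wz":0},{"x":4.5,"y":0.6,"z":0,"wx":0,"wy":0,"wz":0},{"x":4.5,"y":0.6,"z":0,"wx":0,"wy":0,"wz":0},{"x":4.5,"y":0.6,"z":0,"wx":0,"wy":0,"wz":0},{"x":4.6,"y":0.6,"z":0,"wx":0,"wy":0,"wz":0},{"x":0,"y":0,"z":0,"wx":0,"wy":0,"wz":0},{"x":0,"y":0,"z":3,"wx":0,"wy":0,"wz":0},{"x":0,"y":0,"z":3,"wx":0,"wy":0,"wz":0},{"x":0,"y":0,"z":0,"wx":0,"wy":0,"wz":0},{"x":0,"y":0,"z":0,"wx":0,"wy":0,"wz":0}]' 
python3 go.py .5233 -.0224 .039 -8.4
```

```text
time_s: 26.08
eef_pos: [0.5223, -0.022, 0.0978]
eef_rot: [0.757, 0.653, 0.0, -0.0]
force: [0.3, -0.2, -1.0]
grip_width: 0.0408
t26.1 tcp [522.3 -22.   97.8] jaw -8.5 shift cm [-0.03  0.1   5.88] wz -0.1 level [ 0. -0.  0.] F [ 0.3 -0.2 -1. ] grip 40.8 q7 -0.49
```

```bash
python3 -m pendant '[{"x":0,"y":0,"z":2,"wx":0,"wy":0,"wz":0},{"x":0,"y":0,"z":2,"wx":0,"wy":0,"wz":0},{"x":0,"y":0,"z":1,"wx":0,"wy":0,"wz":0},{"x":0,"y":0,"z":0.6,"wx":0,"wy":0,"wz":0},{"x":0,"y":0,"z":0.2,"wx":0,"wy":0,"wz":0},{"x":0,"y":0,"z":0.2,"wx":0,"wy":0,"wz":0},{"x":0,"y":0,"z":0,"wx":0,"wy":0,"wz":0}]'
python3 go.py .5233 -.0224 .038 -8.4
python3 -m pendant '[{"x":0,"y":0,"z":0,"wx":0,"wy":0,"wz":0},{"x":0,"y":0,"z":0,"wx":0,"wy":0,"wz":0},{"x":0,"y":0,"z":0,"wx":0,"wy":0,"wz":0},{"x":0,"y":0,"z":0,"wx":0,"wy":0,"wz":0}]' 5.6
python3 -m pendant '[{"x":0,"y":0,"z":-3,"wx":0,"wy":0,"wz":0},{"x":0,"y":0,"z":-4,"wx":0,"wy":0,"wz":0},{"x":0,"y":0,"z":-5,"wx":0,"wy":0,"wz":0},{"x":0,"y":0,"z":-5,"wx":0,"wy":0,"wz":0},{"x":0,"y":0,"z":0,"wx":0,"wy":0,"wz":0}]'
python3 go.py .55 -.0224 .038 -8.4
```

```text
time_s: 26.95
eef_pos: [0.5225, -0.0215, 0.0384]
eef_rot: [0.757, 0.653, 0.0, 0.0]
force: [-3.0, -0.6, 6.4]
grip_width: 0.0407
t26.9 tcp [522.5 -21.5  38.4] jaw -8.4 shift cm [-0.08  0.09  0.04] wz -0.0 level [0. 0. 0.] F [-3.  -0.6  6.4] grip 40.7 q7 -0.55
time_s: 27.45
eef_pos: [0.5222, -0.0217, 0.0373]
eef_rot: [0.757, 0.653, 0.0, -0.0]
force: [0.5, 0.9, -0.2]
grip_width: 0.0558
time_s: 28.08
eef_pos: [0.5244, -0.0211, 0.2112]
eef_rot: [0.757, 0.653, 0.002, 0.003]
force: [-0.1, -0.2, -1.5]
grip_width: 0.0562
t28.1 tcp [524.4 -21.1 211.2] jaw -8.5 shift cm [ 0.25  2.43 17.34] wz -0.1 level [ 0.4 -0.   0. ] F [-0.1 -0.2 -1.5] grip 56.2 q7 -0.41
```

Both jars placed. Now measure the panel angles and plan the pushes (shut fingers, from outside, moving up and in).

```bash
cat > tray.py <<'E'
from h import *
t=np.radians(-8.4);Rm=np.array([[np.cos(t),-np.sin(t)],[np.sin(t),np.cos(t)]])
T=np.array([.5757,.0932])-Rm@[0,.045]
W=lambda x,y:T+Rm@np.array([x,y])
L=lambda p:Rm.T@(np.array(p)[:2]-T)
E
python3 - <<'E'
from tray import *
from go import rep
from scipy.optimize import brentq
s=snap('top')
A=lambda x,y:(198+(x+.5)/5-.5,140+(y+.5)/5-.5)
def edge(th,side):
    a=.06*np.cos(th)+.004*np.sin(th); z=.02+.06*np.sin(th)-.004*np.cos(th)
    return a,z
for n,q in(('left',(65,305)),('far',(421,78)),('right',(671,398))):
    def f(th):
        a,z=edge(th,n); l=L(onz(s,*A(*q),z))
        return {'left':l[1]-.126,'right':-l[1]-.126,'far':l[0]-.106}[n]-a
    g=np.arange(0,1.58,.05); print(n,[(round(float(x),2),round(f(x)*1e3,1)) for x in g[5:18:2]])
rep(*W(0,-.210),.21,-8.4); rep(*W(0,.210),.21,-8.4); rep(*W(.188,0),.21,81.6)
c=r.snapshot('side'); cv2.imwrite('pics/s2.png',cv2.resize(cv2.cvtColor(c['pixels'][130:270,200:380],cv2.COLOR_RGB2BGR),(720,560),interpolation=cv2.INTER_CUBIC))
E
```

```text
left [(0.25, np.float64(-2.2)), (0.35, np.float64(-1.9)), (0.45, np.float64(-1.0)), (0.55, np.float64(0.6)), (0.65, np.float64(2.7)), (0.75, np.float64(5.4)), (0.85, np.float64(8.6))]
far [(0.25, np.float64(-3.9)), (0.35, np.float64(-3.5)), (0.45, np.float64(-2.5)), (0.55, np.float64(-0.9)), (0.65, np.float64(1.3)), (0.75, np.float64(4.1)), (0.85, np.float64(7.4))]
right [(0.25, np.float64(-13.5)), (0.35, np.float64(-12.5)), (0.45, np.float64(-10.9)), (0.55, np.float64(-8.7)), (0.65, np.float64(-6.0)), (0.75, np.float64(-2.7)), (0.85, np.float64(1.0))]
t28.1 tcp [523.1 -21.6 208.8] jaw -8.5 shift cm [-13.37   3.54  -0.1 ] wz -0.1 level [0.2 0.  0. ] F [-0.5 -0.6  0.3] grip 56.1 q7 -0.41
t28.1 tcp [523.1 -21.6 208.8] jaw -8.5 shift cm [28.63  3.49 -0.11] wz -0.1 level [0.2 0.  0. ] F [-0.5 -0.6  0.3] grip 56.1 q7 -0.41
t28.1 tcp [523.1 -21.6 208.8] jaw -8.5 shift cm [ 7.65 22.31 -0.04] wz 89.9 level [0.2 0.  0. ] F [-0.5 -0.6  0.3] grip 56.1 q7 -0.41
```

View pics/s2.png

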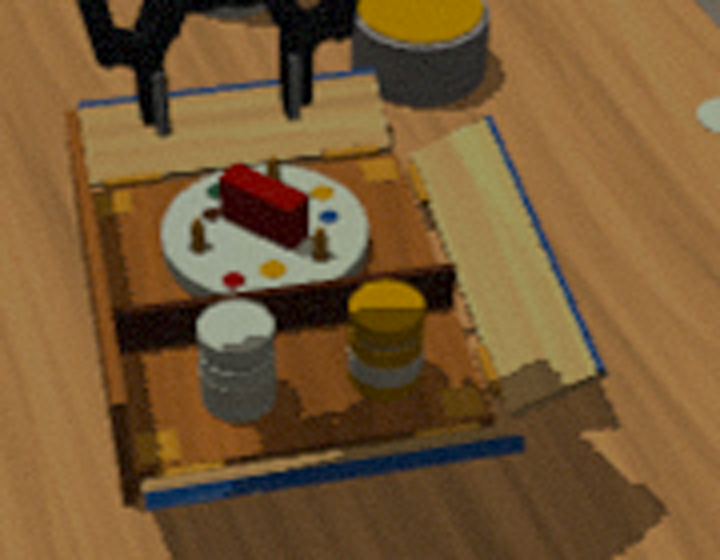

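```bash
python3 -m pendant '[{"x":-4.5,"y":1.2,"z":0,"wx":0,"wy":0,"wz":0},{"x":-4.5,"y":1.2,"z":0,"wx":0,"wy":0,"wz":0},{"x":-4.4,"y":1.1,"z":0,"wx":0,"wy":0,"wz":0},{"x":0,"y":0,"z":0,"wx":0,"wy":0,"wz":0},{"x":0,"y":0,"z":5,"wx":0,"wy":0,"wz":0},{"x":0,"y":0,"z":5,"wx":0,"wy":0,"wz":0},{"x":0,"y":0,"z":5,"wx":0,"wy":0,"wz":0},{"x":0,"y":0,"z":3,"wx":0,"wy":0,"wz":0},{"x":0,"y":0,"z":1,"wx":0,"wy":0,"wz":0},{"x":0,"y":0,"z":0,"wx":0,"wy":0,"wz":0}]' 0
python3 -c "
from tray import *
o=r.observe();print('tray mm',L(o['eef_pos'])*1e3,o['eef_pos'][2],o['force'],o['grip_width'])"
python3 -m pendant '[{"x":1.2,"y":0,"z":0,"wx":0,"wy":0,"wz":0},{"x":1.0,"y":0,"z":-0.3,"wx":0,"wy":0,"wz":0},{"x":0.5,"y":0,"z":-0.6,"wx":0,"wy":0,"wz":0},{"x":0.5,"y":0,"z":-0.6,"wx":0,"wy":0,"wz":0}]'
python3 -m pendant '[{"x":0.5,"y":0,"z":-0.6,"wx":0,"wy":0,"wz":0},{"x":0.5,"y":0,"z":-0.6,"wx":0,"wy":0,"wz":0},{"x":0.6,"y":0,"z":-0.6,"wx":0,"wy":0,"wz":0}]'
python3 -c "
from tray import *
o=r.observe();print('tray mm',L(o['eef_pos'])*1e3,o['eef_pos'][2],o['force'],o['grip_width'])"
```

```text
time_s: 29.42
eef_pos: [0.5368, -0.1585, 0.017]
eef_rot: [0.757, 0.653, -0.0, -0.001]
force: [0.6, 0.2, 0.7]
grip_width: -0.0001
tray mm [  -1.72253046 -209.71393778] 0.016984793472093362 [0.63922037 0.23789883 0.69707749] -0.00013222027885004484
time_s: 29.92
eef_pos: [0.5419, -0.1277, 0.0331]
eef_rot: [0.757, 0.653, -0.0, 0.0]
force: [-0.7, -0.8, -0.9]
grip_width: 0.0002
time_s: 30.3
eef_pos: [0.5441, -0.1117, 0.0507]
eef_rot: [0.757, 0.653, -0.0, -0.0]
force: [-0.6, -1.2, -1.4]
grip_width: -0.0001
tray mm [  -1.33983918 -162.32784663] 0.050686536239211474 [-0.55223511 -1.15772524 -1.38803336] -0.00010785211580895182
```

```bash
python3 -m pendant '[{"x":0.5,"y":0,"z":-0.5,"wx":0,"wy":0,"wz":0},{"x":0.5,"y":0,"z":-0.5,"wx":0,"wy":0,"wz":0},{"x":0.4,"y":0,"z":-0.3,"wx":0,"wy":0,"wz":0},{"x":0.2,"y":0,"z":0,"wx":0,"wy":0,"wz":0},{"x":0,"y":0,"z":0,"wx":0,"wy":0,"wz":0}]'
python3 -m pendant '[{"x":0.2,"y":0,"z":0,"wx":0,"wy":0,"wz":0},{"x":0,"y":0,"z":0,"wx":0,"wy":0,"wz":0}]'
python3 -c "
from tray import *
o=r.observe();print('tray mm',L(o['eef_pos'])*1e3,o['eef_pos'][2],o['force'],o['grip_width'])"
```

```text
time_s: 30.92
eef_pos: [0.5467, -0.0957, 0.0634]
eef_rot: [0.757, 0.653, 0.0, -0.0]
force: [-0.2, -0.2, -0.6]
grip_width: 0.0
time_s: 31.18
eef_pos: [0.5468, -0.0941, 0.0633]
eef_rot: [0.757, 0.653, 0.0, -0.0]
force: [-0.0, -0.8, 0.6]
grip_width: 0.0001
tray mm [  -1.1926837  -144.47249511] 0.0633054870555927 [-0.00461825 -0.75615058  0.56453051] 9.692062192653958e-05
```

```bash
python3 -m pendant '[{"x":0.2,"y":0,"z":0,"wx":0,"wy":0,"wz":0},{"x":0.1,"y":0,"z":0,"wx":0,"wy":0,"wz":0},{"x":0,"y":0,"z":0,"wx":0,"wy":0,"wz":0}]'
python3 -m pendant '[{"x":0.2,"y":0,"z":0,"wx":0,"wy":0,"wz":0},{"x":0.1,"y":0,"z":0,"wx":0,"wy":0,"wz":0},{"x":0,"y":0,"z":0,"wx":0,"wy":0,"wz":0}]'
python3 -c "
from tray import *
o=r.observe();print('tray mm',L(o['eef_pos'])*1e3,o['eef_pos'][2],o['force'],o['grip_width'])
s=snap('side','s3'); cv2.imwrite('pics/c7.png',cv2.resize(cv2.imread('pics/s3.png')[130:270,200:380],(720,560),interpolation=cv2.INTER_CUBIC))"
```

```text
time_s: 31.55
eef_pos: [0.5469, -0.0936, 0.0633]
eef_rot: [0.758, 0.652, -0.001, 0.001]
force: [-0.5, -7.6, 2.3]
grip_width: -0.0003
time_s: 31.92
eef_pos: [0.5469, -0.0935, 0.0633]
eef_rot: [0.759, 0.651, -0.003, 0.002]
force: [-3.9, -15.1, 6.4]
grip_width: -0.0003
tray mm [  -1.19414065 -143.8949802 ] 0.06330231471449212 [ -3.92885947 -15.11410796   6.36063976] -0.0002667325767286796
```

View pics/c7.png

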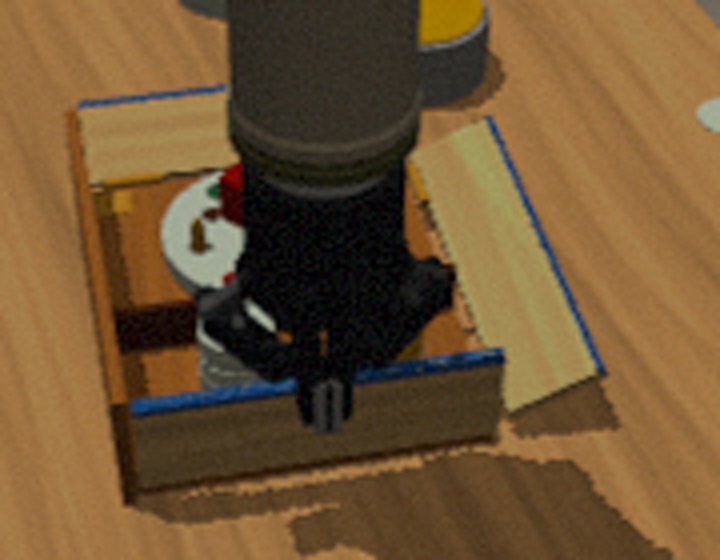

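Right side is upright at its stop (15 N). Back off, rise, cross to the left side.

```bash
python3 -m pendant '[{"x":-0.6,"y":0,"z":0,"wx":0,"wy":0,"wz":0},{"x":-2,"y":0,"z":0,"wx":0,"wy":0,"wz":0},{"x":-1,"y":0,"z":-2,"wx":0,"wy":0,"wz":0},{"x":0,"y":0,"z":-4,"wx":0,"wy":0,"wz":0},{"x":0,"y":0,"z":-5,"wx":0,"wy":0,"wz":0},{"x":0,"y":0,"z":-4,"wx":0,"wy":0,"wz":0},{"x":0,"y":0,"z":0,"wx":0,"wy":0,"wz":0}]'
python3 -c "
from tray import *; from go import rep
rep(*W(0,.212),.21,-8.4)"
```

```text
time_s: 32.85
eef_pos: [0.5443, -0.1236, 0.2181]
eef_rot: [0.757, 0.653, 0.002, 0.003]
force: [-0.9, -0.5, -0.5]
grip_width: -0.0001
t32.9 tcp [ 544.3 -123.6  218.1] jaw -8.4 shift cm [38.61 -0.1   0.79] wz -0.0 level [0.4 0.  0. ] F [-0.9 -0.5 -0.5] grip -0.1 q7 -0.24
```

```bash
python3 -m pendant '[{"x":5.5,"y":0,"z":0,"wx":0,"wy":0,"wz":0},{"x":5.5,"y":0,"z":0,"wx":0,"wy":0,"wz":0},{"x":5.5,"y":0,"z":0,"wx":0,"wy":0,"wz":0},{"x":5.5,"y":0,"z":0,"wx":0,"wy":0,"wz":0},{"x":5.5,"y":0,"z":0,"wx":0,"wy":0,"wz":0},{"x":5.5,"y":0,"z":0,"wx":0,"wy":0,"wz":0},{"x":5.5,"y":0,"z":0,"wx":0,"wy":0,"wz":0},{"x":0,"y":0,"z":0,"wx":0,"wy":0,"wz":0},{"x":0,"y":0,"z":0,"wx":0,"wy":0,"wz":0}]'
python3 -c "
from tray import *; from go import rep
rep(*W(0,.212),.017,-8.4)"
```

```text
time_s: 33.98
eef_pos: [0.5989, 0.2567, 0.2129]
eef_rot: [0.757, 0.653, -0.0, -0.0]
force: [0.6, -0.1, 0.2]
grip_width: -0.0
t34.0 tcp [598.9 256.7 212.9] jaw -8.4 shift cm [ 0.2   0.11 19.59] wz -0.0 level [-0.  0.  0.] F [ 0.6 -0.1  0.2] grip -0.0 q7 -0.92
```

```bash
python3 -m pendant '[{"x":0,"y":0,"z":5,"wx":0,"wy":0,"wz":0},{"x":0,"y":0,"z":5,"wx":0,"wy":0,"wz":0},{"x":0,"y":0,"z":5,"wx":0,"wy":0,"wz":0},{"x":0,"y":0,"z":3,"wx":0,"wy":0,"wz":0},{"x":0,"y":0,"z":1.5,"wx":0,"wy":0,"wz":0},{"x":0,"y":0,"z":0,"wx":0,"wy":0,"wz":0},{"x":-1.3,"y":0,"z":0,"wx":0,"wy":0,"wz":0}]'
python3 -m pendant '[{"x":-0.4,"y":0,"z":-0.6,"wx":0,"wy":0,"wz":0},{"x":-0.4,"y":0,"z":-0.6,"wx":0,"wy":0,"wz":0},{"x":-0.5,"y":0,"z":-0.6,"wx":0,"wy":0,"wz":0}]'
python3 -m pendant '[{"x":-0.5,"y":0,"z":-0.6,"wx":0,"wy":0,"wz":0},{"x":-0.5,"y":0,"z":-0.6,"wx":0,"wy":0,"wz":0},{"x":-0.6,"y":0,"z":-0.5,"wx":0,"wy":0,"wz":0},{"x":-0.6,"y":0,"z":-0.5,"wx":0,"wy":0,"wz":0}]'
python3 -m pendant '[{"x":-0.5,"y":0,"z":-0.3,"wx":0,"wy":0,"wz":0},{"x":-0.5,"y":0,"z":-0.3,"wx":0,"wy":0,"wz":0},{"x":-0.3,"y":0,"z":0,"wx":0,"wy":0,"wz":0},{"x":0,"y":0,"z":0,"wx":0,"wy":0,"wz":0}]'
python3 -c "
from tray import *
o=r.observe();print('tray mm',L(o['eef_pos'])*1e3,o['eef_pos'][2],o['force'],o['grip_width'])"
```

```text
time_s: 34.85
eef_pos: [0.5977, 0.2452, 0.0202]
eef_rot: [0.757, 0.653, 0.001, -0.0]
force: [-0.3, -0.6, 0.5]
grip_width: -0.0001
time_s: 35.22
eef_pos: [0.596, 0.2325, 0.0382]
eef_rot: [0.757, 0.653, 0.002, -0.0]
force: [2.6, 6.0, 1.6]
grip_width: -0.0001
time_s: 35.72
eef_pos: [0.5916, 0.2086, 0.0584]
eef_rot: [0.757, 0.653, -0.001, 0.0]
force: [1.6, 0.9, -1.3]
grip_width: -0.0002
time_s: 36.22
eef_pos: [0.59, 0.1963, 0.0643]
eef_rot: [0.757, 0.653, -0.0, 0.0]
force: [0.3, 0.1, -0.2]
grip_width: -0.0001
tray mm [ -0.89017922 149.06018963] 0.06432878465876266 [ 0.31841415  0.12962402 -0.18029614] -9.678448036919417e-05
```

```bash
python3 -m pendant '[{"x":-0.3,"y":0,"z":0,"wx":0,"wy":0,"wz":0},{"x":-0.2,"y":0,"z":0,"wx":0,"wy":0,"wz":0},{"x":0,"y":0,"z":0,"wx":0,"wy":0,"wz":0}]'
python3 -m pendant '[{"x":-0.2,"y":0,"z":0,"wx":0,"wy":0,"wz":0},{"x":-0.2,"y":0,"z":0,"wx":0,"wy":0,"wz":0},{"x":0,"y":0,"z":0,"wx":0,"wy":0,"wz":0}]'
python3 -m pendant '[{"x":-0.2,"y":0,"z":0,"wx":0,"wy":0,"wz":0},{"x":0,"y":0,"z":0,"wx":0,"wy":0,"wz":0}]'
python3 -c "
from tray import *
o=r.observe();print('tray mm',L(o['eef_pos'])*1e3,o['eef_pos'][2],o['force'],o['grip_width'])"
```

```text
time_s: 36.6
eef_pos: [0.5895, 0.1931, 0.0645]
eef_rot: [0.757, 0.653, 0.001, -0.001]
force: [2.6, 4.9, -1.1]
grip_width: -0.0004
time_s: 36.98
eef_pos: [0.5893, 0.1929, 0.0647]
eef_rot: [0.756, 0.654, 0.004, -0.002]
force: [8.1, 16.4, -9.3]
grip_width: 0.0001
time_s: 37.22
eef_pos: [0.5892, 0.1929, 0.0648]
eef_rot: [0.756, 0.655, 0.005, -0.003]
force: [11.2, 22.0, -13.4]
grip_width: -0.0002
tray mm [ -1.19146164 145.56177337] 0.06480578036131034 [ 11.2485913   22.0432901  -13.37462437] -0.00015610146799519795
```

```bash
python3 -m pendant '[{"x":0.8,"y":0,"z":0,"wx":0,"wy":0,"wz":0},{"x":2,"y":0,"z":0,"wx":0,"wy":0,"wz":0},{"x":0.5,"y":0,"z":-3,"wx":0,"wy":0,"wz":0},{"x":0,"y":0,"z":-5,"wx":0,"wy":0,"wz":0},{"x":0,"y":0,"z":-5,"wx":0,"wy":0,"wz":0},{"x":0,"y":0,"z":-2.5,"wx":0,"wy":0,"wz":0},{"x":0,"y":0,"z":0,"wx":0,"wy":0,"wz":0}]'
python3 -c "
from tray import *; from go import rep
rep(*W(.193,0),.21,81.6)"
```

```text
time_s: 38.1
eef_pos: [0.594, 0.2186, 0.2215]
eef_rot: [0.758, 0.653, 0.001, 0.001]
force: [-0.2, 0.1, -0.6]
grip_width: -0.0001
t38.1 tcp [594.  218.6 221.5] jaw -8.5 shift cm [-17.14  19.34   1.2 ] wz 89.9 level [ 0.2 -0.1  0. ] F [-0.2  0.1 -0.6] grip -0.1 q7 -0.87
```

```bash
python3 -m pendant '[{"x":-3.4,"y":3.9,"z":0,"wx":0,"wy":0,"wz":0},{"x":-3.4,"y":3.9,"z":0,"wx":0,"wy":0,"wz":0},{"x":-3.4,"y":3.9,"z":0,"wx":0,"wy":0,"wz":0},{"x":-3.4,"y":3.9,"z":0,"wx":0,"wy":0,"wz":0},{"x":-3.5,"y":3.8,"z":0,"wx":0,"wy":0,"wz":0},{"x":0,"y":0,"z":0,"wx":0,"wy":0,"wz":0}]'
python3 -m pendant '[{"x":0,"y":0,"z":0,"wx":0,"wy":0,"wz":-10},{"x":0,"y":0,"z":0,"wx":0,"wy":0,"wz":-10},{"x":0,"y":0,"z":0,"wx":0,"wy":0,"wz":-10},{"x":0,"y":0,"z":0,"wx":0,"wy":0,"wz":-10},{"x":0,"y":0,"z":0,"wx":0,"wy":0,"wz":-10},{"x":0,"y":0,"z":0,"wx":0,"wy":0,"wz":-10},{"x":0,"y":0,"z":0,"wx":0,"wy":0,"wz":-10},{"x":0,"y":0,"z":0,"wx":0,"wy":0,"wz":-10},{"x":0,"y":0,"z":0,"wx":0,"wy":0,"wz":-10},{"x":0,"y":0,"z":0,"wx":0,"wy":0,"wz":0},{"x":0,"y":0,"z":0,"wx":0,"wy":0,"wz":0}]'
python3 -c "
from tray import *; from go import rep
rep(*W(.193,0),.018,81.6)"
```

```text
time_s: 38.85
eef_pos: [0.7614, 0.0141, 0.2155]
eef_rot: [0.76, 0.65, -0.002, 0.0]
force: [0.7, 0.8, -0.2]
grip_width: 0.0
time_s: 40.22
eef_pos: [0.7597, 0.021, 0.2186]
eef_rot: [0.075, 0.997, -0.0, -0.001]
force: [-0.1, -0.0, -0.0]
grip_width: 0.0001
t40.2 tcp [759.7  21.  218.6] jaw 81.4 shift cm [-0.06 -0.04 20.06] wz -0.2 level [-0.  -0.1  0. ] F [-0.1 -0.  -0. ] grip 0.1 q7 1.04
```

```bash
python3 -m pendant '[{"x":0,"y":0,"z":5,"wx":0,"wy":0,"wz":0},{"x":0,"y":0,"z":5,"wx":0,"wy":0,"wz":0},{"x":0,"y":0,"z":5,"wx":0,"wy":0,"wz":0},{"x":0,"y":0,"z":3,"wx":0,"wy":0,"wz":0},{"x":0,"y":0,"z":2,"wx":0,"wy":0,"wz":0},{"x":0,"y":0,"z":0,"wx":0,"wy":0,"wz":0},{"x":1.8,"y":0,"z":0,"wx":0,"wy":0,"wz":0}]'
python3 -m pendant '[{"x":0.4,"y":0,"z":-0.6,"wx":0,"wy":0,"wz":0},{"x":0.4,"y":0,"z":-0.6,"wx":0,"wy":0,"wz":0},{"x":0.5,"y":0,"z":-0.6,"wx":0,"wy":0,"wz":0}]'
python3 -m pendant '[{"x":0.5,"y":0,"z":-0.6,"wx":0,"wy":0,"wz":0},{"x":0.5,"y":0,"z":-0.6,"wx":0,"wy":0,"wz":0},{"x":0.6,"y":0,"z":-0.5,"wx":0,"wy":0,"wz":0},{"x":0.6,"y":0,"z":-0.5,"wx":0,"wy":0,"wz":0}]'
python3 -m pendant '[{"x":0.5,"y":0,"z":-0.3,"wx":0,"wy":0,"wz":0},{"x":0.4,"y":0,"z":-0.3,"wx":0,"wy":0,"wz":0},{"x":0.2,"y":0,"z":0,"wx":0,"wy":0,"wz":0},{"x":0,"y":0,"z":0,"wx":0,"wy":0,"wz":0}]'
python3 -c "
from tray import *
o=r.observe();print('tray mm',L(o['eef_pos'])*1e3,o['eef_pos'][2],o['force'],o['grip_width'])"
```

```text
time_s: 41.1
eef_pos: [0.7434, 0.0237, 0.0209]
eef_rot: [0.075, 0.997, 0.0, 0.001]
force: [-0.6, 0.5, 0.9]
grip_width: 0.0003
time_s: 41.48
eef_pos: [0.7324, 0.0253, 0.0413]
eef_rot: [0.075, 0.997, 0.001, 0.004]
force: [6.8, 0.4, 3.8]
grip_width: -0.0
time_s: 41.98
eef_pos: [0.7074, 0.0289, 0.0603]
eef_rot: [0.074, 0.997, 0.0, 0.0]
force: [2.8, 0.4, -0.1]
grip_width: 0.0001
time_s: 42.48
eef_pos: [0.6963, 0.0301, 0.0651]
eef_rot: [0.074, 0.997, -0.0, -0.0]
force: [0.6, 0.7, -0.9]
grip_width: 0.0003
tray mm [128.50611491   0.15736105] 0.06506608072699557 [ 0.55050486  0.67897381 -0.85787633] 0.00029632636373463586
```

```bash
python3 -m pendant '[{"x":0.2,"y":0,"z":0,"wx":0,"wy":0,"wz":0},{"x":0.2,"y":0,"z":0,"wx":0,"wy":0,"wz":0},{"x":0,"y":0,"z":0,"wx":0,"wy":0,"wz":0}]'
python3 -m pendant '[{"x":0.2,"y":0,"z":0,"wx":0,"wy":0,"wz":0},{"x":0.2,"y":0,"z":0,"wx":0,"wy":0,"wz":0},{"x":0,"y":0,"z":0,"wx":0,"wy":0,"wz":0}]'
python3 -m pendant '[{"x":0.1,"y":0,"z":0,"wx":0,"wy":0,"wz":0},{"x":0,"y":0,"z":0,"wx":0,"wy":0,"wz":0}]'
python3 -c "
from tray import *
o=r.observe();print('tray mm',L(o['eef_pos'])*1e3,o['eef_pos'][2],o['force'],o['grip_width'])"
```

```text
time_s: 42.85
eef_pos: [0.6933, 0.0306, 0.0655]
eef_rot: [0.074, 0.997, 0.0, 0.001]
force: [4.9, -1.4, -0.2]
grip_width: -0.0001
time_s: 43.22
eef_pos: [0.693, 0.0305, 0.0657]
eef_rot: [0.075, 0.997, 0.001, 0.004]
force: [23.4, 0.6, -10.4]
grip_width: -0.0001
time_s: 43.48
eef_pos: [0.693, 0.0305, 0.0658]
eef_rot: [0.075, 0.997, 0.001, 0.005]
force: [27.0, 1.7, -12.4]
grip_width: -0.0004
tray mm [1.25167584e+02 1.17190111e-01] 0.06579957750965529 [ 26.95545939   1.65854567 -12.40282471] -0.00044147556229490973
```

At the stop (27 N). Back off outward, rise, and check everything.

```bash
python3 -m pendant '[{"x":-0.8,"y":0,"z":0,"wx":0,"wy":0,"wz":0},{"x":-2,"y":0,"z":0,"wx":0,"wy":0,"wz":0},{"x":-0.5,"y":0,"z":-3,"wx":0,"wy":0,"wz":0},{"x":0,"y":0,"z":-5,"wx":0,"wy":0,"wz":0},{"x":0,"y":0,"z":-5,"wx":0,"wy":0,"wz":0},{"x":0,"y":0,"z":-4,"wx":0,"wy":0,"wz":0},{"x":0,"y":-5,"z":0,"wx":0,"wy":0,"wz":0},{"x":0,"y":-5,"z":0,"wx":0,"wy":0,"wz":0},{"x":0,"y":-5,"z":0,"wx":0,"wy":0,"wz":0},{"x":0,"y":-5,"z":0,"wx":0,"wy":0,"wz":0},{"x":0,"y":0,"z":0,"wx":0,"wy":0,"wz":0}]'
python3 - <<'E'
from h import *
a=snap('side','s4')['pixels']; b=snap('top','t4')['pixels']
c=np.hstack([cv2.resize(a[120:270,195:345],(400,400),interpolation=cv2.INTER_CUBIC),cv2.resize(b[140:270,205:335],(400,400),interpolation=cv2.INTER_CUBIC)])
cv2.imwrite('pics/c8.png',cv2.cvtColor(np.clip(c*1.2,0,255).astype('uint8'),cv2.COLOR_RGB2BGR))
E
```

```text
time_s: 44.85
eef_pos: [0.6898, -0.1778, 0.2344]
eef_rot: [0.078, 0.997, -0.001, -0.001]
force: [-0.0, 0.1, 0.0]
grip_width: 0.0001
```

View pics/c8.png

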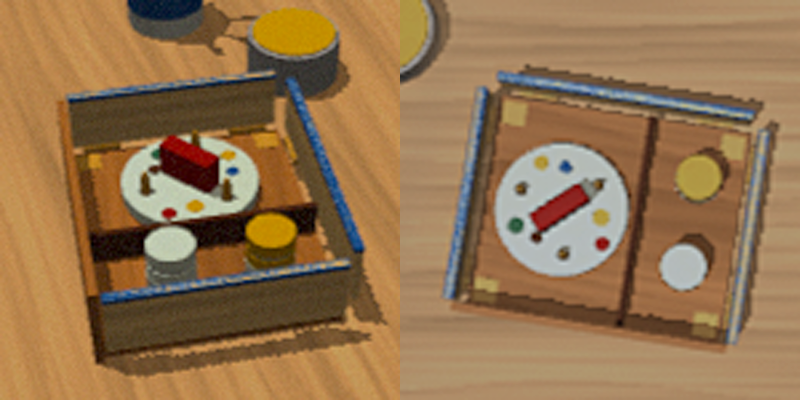

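All three sides are up, the disc is home and both jars are standing. One numeric check of the edges and jars, then hand in.

Run:
```python
from tray import *
s=snap('top'); im=cv2.cvtColor(s['pixels'],cv2.COLOR_RGB2HSV); f=400/130
A=lambda x,y:(205+(x-400+.5)/f-.5,140+(y+.5)/f-.5)
for n,q in(('left',(466,195)),('far',(627,96)),('right',(751,235))): print(n,np.round(L(onz(s,*A(*q),.08))*1e3,1),'want 130/110/-130')
for q in((699,177),(684,266)): print('jar',np.round(L(onz(s,*A(*q),.076))*1e3,1))
print('disc',np.round(L(onz(s,*A(562,209),.036))*1e3,1),'want 0,45')
o=r.observe(); print(o['time_s'],o['force'])
print(r.hand_in())
```

```text
left [ -4.2 129.9] want 130/110/-130
far [107.8  -0.6] want 130/110/-130
right [  -0.  -131.3] want 130/110/-130
jar [ 45.1 -76.8]
jar [-37.  -75.8]
disc [-0.9 45.4] want 0,45
45.0 [-0.69193562  1.5108837  -0.58960788]
the job is handed in; nothing more can be done
None
```

The tray is packed and handed in at 45 s. The palette disc lies flat on the stud plate with all three studs through it. The two jars present (yellow and white) stand upright in the bay; I found no blue or green jar in the scene. I then pushed the right, left and far sides upright against their stops, pressing until the force read about 17, 28 and 30 N.

My last checks agreed with where things should be:

| Item | Measured (tray frame, mm) | Expected |
|---|---|---|
| Left side edge | y = 129.9 | 130 |
| Right side edge | y = -131.3 | -130 |
| Far side edge | x = 107.8 | 110 |
| Disc centre | (-0.9, 45.4) | (0, 45) |
| Yellow jar | (45, -77) | inside the bay |
| White jar | (-37, -76) | inside the bay |

The far edge was about 2 mm off, which is within the camera calibration. I never touched the brush can, bottle or tin, and the gripper was clear of everything at hand-in. I noticed no knocked objects or grip slips, and no check failed.

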